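Brush out and gauge cylinder liners

ROBOT

A 7-joint arm with a two-finger parallel gripper is mounted at the origin on the work surface. World frame = base frame: x ahead of the robot, y to its left, z up, the work surface at z = 0. Lengths are in mm, angles in rad, forces in N, time in s.
With the tool pointing down it reaches from about 350 to 900 mm from the base axis. Payload 7.2 kg.
Tool frame: the origin (TCP) lies between the finger pads; the fingertips stand 17 mm ahead of it and the grasp point (between the pads) lies 2 mm behind it; z points along the fingers, y is the direction in which the jaws open and shut (so a half turn about z gives the same grasp; the last joint's range is limited). The gripper opens to 85 mm and grips with 20 to 120 N. Pads are 22 mm wide; open, the fingers measure 114 mm over their backs; the gripper's body (76 mm by 85 mm) begins 54 mm behind the grasp point. The pads swing forward as they close: fully open they stand 13 mm farther back than shut.
Start: joints at [-1.238, 0.411, -0.013, 1.596, 0.006, 1.134, -0.082], TCP at [243.856, 575.467, 248.297] pointing down, gripper open.
Joint ranges: [-2.95, 2.95], [-0.29, 1.99], [-1.47, 1.44], [0.14, 2.54], [-1.03, 4.17], [0.13, 1.85], [-2.86, 2.86]. Speed limits (rad/s): [2.39, 2.39, 3.01, 3.01, 3.14, 3.14, 3.14].

INTERFACE

Orientations are given as a rotation vector (axis times angle).
In Python, from bench import ctrl gives the robot as it stands.
- The arm moves only by the tool send_rows, never from a script. Its arguments are lists of equal length, an entry for each row: "linear": the shift along the tool's x, y, z in cm, a list of three; "roll": the turn about the tool's z in rad. A call has 1 to 8 rows; each row shifts and turns the pose as measured when the row begins, along the tool's axes as they then stand; what a row does not reach is not made up. A row lasts 1/8 s, in which the tool goes at most 62.5 mm and 10.7 degrees, less where a joint would pass 70% of its speed; a pose out of reach is approached as far as the arm can. A call is refused whole if a number of a shift passes 6.25 or a number of a turn 0.188, either way. A call with a gripper value outside its range is refused whole. "fingers" is the finger opening in cm, from 0 to 8.54, set as the call begins (left out, the last holds). The fingers move at their own pace and stop on an object; the grip force is fixed at half the most. Time passes only in rows, so rows that do not move let the fingers close. It gives the time, the measured TCP pose, the force and the opening at its end, in the units of the state.
- ctrl.state(): the state, without advancing time (a new reading comes with each control period).
- ctrl.camera(name): name is "scene" or "top" or "wrist"; returns (picture, depth): 480x640x3 uint8, red, green, blue; 480x640 float32, mm along the optical axis (not along the pixel's ray), 0 where there is no reading.
- ctrl.camera_model(name): a dict with "vfov" (degrees; the focal length in pixels is half the picture's height over the tangent of half this angle, whatever the lens; pixels are square), "cx", "cy" (the principal point, pixels), "k1" (the pictures are not rectified: a ray, as slopes to the right and down, at radius r is drawn at 1 + k1 r^2 times it, then the intrinsics apply), "cam_to_world" (4x4, takes a point from camera to world coordinates). Camera axes: x right, y down, z forward; pixel columns grow to the right and rows downward; lengths in mm; the calibration is good to about 2 mm. A picture is of the moment at which its call begins: read the wrist's pose just before it. camera_model takes no time and is no camera call; for the wrist camera it gives the pose at the moment of the call.
- ctrl.hand_in(): hands the job in, once; it reports no verdict.
The state is a dict: "t": time; "joints": joint angles; "dq": joint speeds; "joint_torque": joint torques, N m; "tcp_pos": TCP position; "eef_rot": TCP orientation; "contact_force": force on the tool from outside, world axes, zero at the start; "ft_torque": the same for the moment, N m; "finger_gap": opening from 0.0 (shut) to 1.0 (fully open).
Only numpy, scipy, OpenCV 4.12 (cv2) and the standard library are available. Lean on these libraries where they do the work, as an engineer would, in place of code of your own. Each camera call takes 0.05 s, during which the arm holds its last target.

TASK

Take the long brush off its stand and scrub out every cylinder liner standing on the bench, the tallest first and then in order of height: push the brush tip right down to the bottom of the bore and draw it straight up to the mouth again; then hang the brush upright by its collar back in the fork of the stand and let go. Next, again from the tallest to the shortest, slide each liner down over the gauge pin as far as it will go: stand the ones that go fully down onto the gauge's base upright on the raised white rack, and those that stop on the shoulder upright in the orange tray. If there is an oil can among the liners, leave it where it stands.

Things in the scene. Friction and masses are not known exactly. Their poses are not given: they have to be found in the camera images.
- liner_tall_1: tall cylinder liner 1: plain aluminium sleeve 100 mm high, open at both ends, 52 mm outside diameter, on a flange 68 mm across, 9 mm thick; 0.18 to 0.35 kg. Bore 36 mm (undersize) or 43 mm (good): find out with the gauge. At most one of the two tall liners is present. Origin: centre of the underside; z up the axis
- liner_tall_2: tall cylinder liner 2: plain aluminium sleeve 100 mm high, open at both ends, 52 mm outside diameter, on a flange 68 mm across, 9 mm thick; 0.18 to 0.35 kg. Bore 36 mm (undersize) or 43 mm (good): find out with the gauge. At most one of the two tall liners is present. Origin: centre of the underside; z up the axis
- liner_mid_1: middle cylinder liner 1: plain aluminium sleeve 85 mm high, open at both ends, 52 mm outside diameter, on a flange 68 mm across, 9 mm thick; 0.18 to 0.35 kg. Bore 36 mm (undersize) or 43 mm (good): find out with the gauge. At most one of the two middle liners is present. Origin: centre of the underside; z up the axis
- liner_mid_2: middle cylinder liner 2: plain aluminium sleeve 85 mm high, open at both ends, 52 mm outside diameter, on a flange 68 mm across, 9 mm thick; 0.18 to 0.35 kg. Bore 36 mm (undersize) or 43 mm (good): find out with the gauge. At most one of the two middle liners is present. Origin: centre of the underside; z up the axis
- liner_short_1: short cylinder liner 1: plain aluminium sleeve 70 mm high, open at both ends, 52 mm outside diameter, on a flange 68 mm across, 9 mm thick; 0.18 to 0.35 kg. Bore 36 mm (undersize) or 43 mm (good): find out with the gauge. At most one of the two short liners is present. Origin: centre of the underside; z up the axis
- liner_short_2: short cylinder liner 2: plain aluminium sleeve 70 mm high, open at both ends, 52 mm outside diameter, on a flange 68 mm across, 9 mm thick; 0.18 to 0.35 kg. Bore 36 mm (undersize) or 43 mm (good): find out with the gauge. At most one of the two short liners is present. Origin: centre of the underside; z up the axis
- brush: long round brush, 240 mm, 0.15 kg. Origin: the tip; z along the axis towards the handle. From the tip: black bristles 31 mm across (stiff core 24 mm) to 88 mm; steel shaft 10 mm thick to 150 mm; flat collar 36 mm across, 150 to 158 mm; round wooden handle 22 mm thick, 158 to 240 mm, gripped from above. At the start it hangs upright in the stand
- brush_tip (a point): the free end of the bristle head, the brush's lowest point when upright, on its axis; axes as the brush
- brush_collar (a point): centre of the underside of the brush's collar, 150 mm from the tip, on the axis
- stand: fixed brush stand: base 120 x 90 mm, post at its +x side (45 to 65 mm from the origin), on top a two-pronged fork towards its own -x. Slot 18 mm wide, open at the -x end; prongs 14 mm wide, 12 mm thick, top 165 mm above the bench, from x = -30 mm to the post. The shaft goes in the slot, the collar rests on the prongs. Origin on the bench below the hanging place; z up
- stand_seat (a point): the hanging place: middle of the slot, level with the top of the prongs, 165 mm above the bench; axes as the stand. To take the brush out lift it 10 mm or more, then move it 60 mm or more towards the stand's -x (the bristles do not pass up through the slot); the reverse to hang it
- gauge: fixed steel plug gauge: base 100 x 100 x 15 mm, on its middle an upright pin whose top is 83 mm above the bench: plug 39 mm thick for the lower 42 mm, a 4 mm chamfered shoulder, a nose 31 mm thick for 12 mm and a 10 mm taper. A good liner goes down until its flange lies on the base; an undersize one stops on the shoulder. Origin: on the bench on the pin axis; z up
- gauge_seat (a point): point on the pin's axis at the top of the gauge's base, 15 mm above the bench, where the underside of a good liner comes to lie; that of an undersize liner stops about 43 mm above it
- rack: fixed, narrow, raised white rack for good liners: a shallow channel 300 mm long (along its x) and 94 mm wide outside, 84 mm inside; floor 60 mm above the bench, rims 16 mm above the floor on all four sides (inside length 290 mm). Room for three liners in a row. Origin: on the bench under its centre; z up
- rack_floor (a point): centre of the rack's floor, 60 mm above the bench; x along the rack, axes as the rack
- tray: fixed orange plastic tray for rejected liners, 310 mm (its x) x 160 mm, 35 mm high, walls and floor 4 mm thick. Room for three liners in a row. Origin: on the bench under its centre; z up
- tray_in (a point): centre of the tray's inner floor, 4 mm above the bench; axes as the tray
- oil_can: bystander, not always there: red can, 60 mm across, 120 mm high, standing among the liners, origin at its underside
Things that resemble listed ones, but are neither listed nor needed, are in the scene too. What is shaped like the liner_mid_1 but yellow is not meant.

How it is judged (in metres and radians):
On the way, in this order (a step that is already met when the one before it is completed fails the run):
1. the brush's tip reaches the bottom of the tall liner's bore (within 12 mm) (((z of brush_tip in the frame of liner_tall_1 between -0.006 and 0.012 m and horizontal distance between brush_tip and liner_tall_1 below 0.018 m) or (z of brush_tip in the frame of liner_tall_2 between -0.006 and 0.012 m and horizontal distance between brush_tip and liner_tall_2 below 0.018 m))), for 0.1 s.
2. the brush is drawn straight up again until its tip is near the mouth of the tall liner (from 40 mm below the mouth to 40 mm above it) (((z of brush_tip in the frame of liner_tall_1 between 0.06 and 0.14 m and horizontal distance between brush_tip and liner_tall_1 below 0.025 m) or (z of brush_tip in the frame of liner_tall_2 between 0.06 and 0.14 m and horizontal distance between brush_tip and liner_tall_2 below 0.025 m))), for 0.04 s.
3. the brush's tip reaches the bottom of the middle liner's bore (within 12 mm) (((z of brush_tip in the frame of liner_mid_1 between -0.006 and 0.012 m and horizontal distance between brush_tip and liner_mid_1 below 0.018 m) or (z of brush_tip in the frame of liner_mid_2 between -0.006 and 0.012 m and horizontal distance between brush_tip and liner_mid_2 below 0.018 m))), for 0.1 s.
4. the brush is drawn straight up again until its tip is near the mouth of the middle liner (from 40 mm below the mouth to 40 mm above it) (((z of brush_tip in the frame of liner_mid_1 between 0.045 and 0.125 m and horizontal distance between brush_tip and liner_mid_1 below 0.025 m) or (z of brush_tip in the frame of liner_mid_2 between 0.045 and 0.125 m and horizontal distance between brush_tip and liner_mid_2 below 0.025 m))), for 0.04 s.
5. the brush's tip reaches the bottom of the short liner's bore (within 12 mm) (((z of brush_tip in the frame of liner_short_1 between -0.006 and 0.012 m and horizontal distance between brush_tip and liner_short_1 below 0.018 m) or (z of brush_tip in the frame of liner_short_2 between -0.006 and 0.012 m and horizontal distance between brush_tip and liner_short_2 below 0.018 m))), for 0.1 s.
6. the brush is drawn straight up again until its tip is near the mouth of the short liner (from 40 mm below the mouth to 40 mm above it) (((z of brush_tip in the frame of liner_short_1 between 0.03 and 0.11 m and horizontal distance between brush_tip and liner_short_1 below 0.025 m) or (z of brush_tip in the frame of liner_short_2 between 0.03 and 0.11 m and horizontal distance between brush_tip and liner_short_2 below 0.025 m))), for 0.04 s.
7. the brush hangs upright by its collar on the fork of the stand, let go (z of brush_collar in the frame of stand_seat between -0.004 and 0.006 m and horizontal distance between brush_collar and stand_seat below 0.02 m and angle between brush's own z axis and vertical below 0.12 rad and contact force between brush and the fingers below 0.05 N), for 0.2 s.
8. the tall liner is upright on the gauge as far as it goes: its flange on the base if it fits, else stopped on the shoulder (((z of liner_tall_1 in the frame of gauge_seat between -0.004 and 0.006 m and horizontal distance between liner_tall_1 and gauge_seat below 0.006 m and angle between liner_tall_1's own z axis and vertical below 0.12 rad) or (z of liner_tall_2 in the frame of gauge_seat between 0.036 and 0.05 m and horizontal distance between liner_tall_2 and gauge_seat below 0.006 m and angle between liner_tall_2's own z axis and vertical below 0.12 rad))), for 0.2 s.
9. the middle liner is upright on the gauge as far as it goes: its flange on the base if it fits, else stopped on the shoulder (((z of liner_mid_2 in the frame of gauge_seat between -0.004 and 0.006 m and horizontal distance between liner_mid_2 and gauge_seat below 0.006 m and angle between liner_mid_2's own z axis and vertical below 0.12 rad) or (z of liner_mid_1 in the frame of gauge_seat between 0.036 and 0.05 m and horizontal distance between liner_mid_1 and gauge_seat below 0.006 m and angle between liner_mid_1's own z axis and vertical below 0.12 rad))), for 0.2 s.
10. the short liner is upright on the gauge as far as it goes: its flange on the base if it fits, else stopped on the shoulder (((z of liner_short_1 in the frame of gauge_seat between -0.004 and 0.006 m and horizontal distance between liner_short_1 and gauge_seat below 0.006 m and angle between liner_short_1's own z axis and vertical below 0.12 rad) or (z of liner_short_2 in the frame of gauge_seat between 0.036 and 0.05 m and horizontal distance between liner_short_2 and gauge_seat below 0.006 m and angle between liner_short_2's own z axis and vertical below 0.12 rad))), for 0.2 s.
At the end, for the whole second after the job is handed in: Every liner that fits the gauge stands upright (within 7 degrees) on the rack's floor between its rims, every liner that does not stands upright on the floor of the orange tray, all at rest; the brush hangs upright on the stand's fork, its collar on the prongs and within 20 mm of the hanging place (z of brush_collar in the frame of stand_seat between -0.004 and 0.006 m and horizontal distance between brush_collar and stand_seat below 0.02 m and angle between each of brush, liner_tall_1, liner_tall_2, liner_mid_2, liner_mid_1, liner_short_1, liner_short_2's own z axis and vertical below 0.12 rad and z of liner_tall_1 in the frame of rack_floor between -0.004 and 0.006 m and x of liner_tall_1 in the frame of rack_floor between -0.13 and 0.13 m and y of liner_tall_1 in the frame of rack_floor between -0.02 and 0.02 m and linear speed of each of liner_tall_1, liner_tall_2, liner_mid_2, liner_mid_1, liner_short_1, liner_short_2 below 0.02 m/s and z of liner_tall_2 in the frame of tray_in between -0.004 and 0.006 m and x of liner_tall_2 in the frame of tray_in between -0.13 and 0.13 m and y of liner_tall_2 in the frame of tray_in between -0.06 and 0.06 m and z of liner_mid_2 in the frame of rack_floor between -0.004 and 0.006 m and x of liner_mid_2 in the frame of rack_floor between -0.13 and 0.13 m and y of liner_mid_2 in the frame of rack_floor between -0.02 and 0.02 m and z of liner_mid_1 in the frame of tray_in between -0.004 and 0.006 m and x of liner_mid_1 in the frame of tray_in between -0.13 and 0.13 m and y of liner_mid_1 in the frame of tray_in between -0.06 and 0.06 m and z of liner_short_1 in the frame of rack_floor between -0.004 and 0.006 m and x of liner_short_1 in the frame of rack_floor between -0.13 and 0.13 m and y of liner_short_1 in the frame of rack_floor between -0.02 and 0.02 m and z of liner_short_2 in the frame of tray_in between -0.004 and 0.006 m and x of liner_short_2 in the frame of tray_in between -0.13 and 0.13 m and y of liner_short_2 in the frame of tray_in between -0.06 and 0.06 m); the robot touches nothing.
It fails at once if the oil can is knocked away (moved more than 40 mm) (distance of oil_can from where it was at the start of the episode above 0.04 m).
Of liner_tall_1, liner_tall_2 only 1 to 1 are there at a start; the rules pass over those that are not, and their reading is None.
Of liner_mid_1, liner_mid_2, oil_can only 1 to 1 are there at a start; the rules pass over those that are not, and their reading is None.
Of liner_short_1, liner_short_2 only 1 to 1 are there at a start; the rules pass over those that are not, and their reading is None.
At some moment in a run one of liner_tall_1, liner_tall_2, liner_mid_1, liner_mid_2, liner_short_1, liner_short_2 may be knocked a few centimetres aside while the robot is not near it.
It also fails if it takes over 210 s, if anything falls off the work surface, if the arm or the gripper's body presses on something with over 40 N, if the wrist force passes 120 N, or if a joint passes its speed limit or range.

## Working session

There is one attempt and no reset: what is moved stays moved. The work goes in short steps, Python scripts to look and compute and a tool call to move; the robot and the scene stay as the last step left them, time stands still between calls to the robot, and variables do not carry over. Pictures are saved under pics/ and viewed, and the job is handed in when it is done.

Besides the shell and the picture viewer there is one more tool, called after "Emit:" as name(argument=value, ...) on one line, values as JSON. send_rows: Moves the arm, as the interface text tells. Its arguments: {"type":"object","properties":{"linear":{"type":"array"},"roll":{"type":"array"},"fingers":{"type":"number"}},"required":["linear","roll"]}

```bash
ls; mkdir -p pics
cat > h.py <<'E'
import numpy as np, cv2
from bench import ctrl
def cam(n,save=None):
    m=ctrl.camera_model(n); im,d=ctrl.camera(n)
    if save: cv2.imwrite('pics/'+save,im[:,:,::-1])
    return im,d,m
def fl(m): return 240/np.tan(np.radians(m['vfov'])/2)
def ray(m,u,v):
    f=fl(m); x=(np.asarray(u,float)-m['cx'])/f; y=(np.asarray(v,float)-m['cy'])/f
    a,b=x.copy(),y.copy()
    for _ in range(20):
        s=1+m['k1']*(a*a+b*b); a=x/s;b=y/s
    return np.stack([a,b,np.ones_like(a)],-1)
def pts(m,u,v,d):
    T=np.array(m['cam_to_world']); p=ray(m,u,v)*np.asarray(d,float)[...,None]
    return p@T[:3,:3].T+T[:3,3]
def plane(m,u,v,z):
    T=np.array(m['cam_to_world']); r=ray(m,u,v)@T[:3,:3].T
    return T[:3,3]+r*((z-T[2,3])/r[...,2])[...,None]
def cloud(m,d):
    v,u=np.mgrid[:480,:640]
    return pts(m,u,v,d)
E
python3 - <<'E'
from h import *
for n in ['scene','top','wrist']:
    im,d,m=cam(n,n+'0.png'); np.savez('%s0.npz'%n,im=im,d=d,m=np.array(m,dtype=object))
    print(n,m)
print(ctrl.state())
E
```

```text
pics
scene {'vfov': 53.47847558286031, 'cx': 311.38983133807676, 'cy': 244.3150421038546, 'k1': -0.11233928276060828, 'cam_to_world': array([[ 6.44802836e-01,  6.51623501e-01, -3.99519857e-01,
         9.64883742e+02],
       [ 7.64196298e-01, -5.60043722e-01,  3.19929754e-01,
        -3.74589916e+02],
       [-1.52748413e-02, -5.11603208e-01, -8.59086047e-01,
         1.08494330e+03],
       [ 0.00000000e+00,  0.00000000e+00,  0.00000000e+00,
         1.00000000e+00]])}
top {'vfov': 56.508255904828104, 'cx': 327.79082284157397, 'cy': 244.67621243344274, 'k1': 0.02946660667306699, 'cam_to_world': array([[ 4.93308844e-04, -9.93187156e-01,  1.16529098e-01,
         3.99115940e+02],
       [-9.99971283e-01,  3.91298161e-04,  7.56829837e-03,
        -6.11597461e+00],
       [-7.56233435e-03, -1.16529485e-01, -9.93158442e-01,
         1.00144595e+03],
       [ 0.00000000e+00,  0.00000000e+00,  0.00000000e+00,
         1.00000000e+00]])}
wrist {'vfov': 71.86106245502623, 'cx': 324.35055978550065, 'cy': 238.19269392470954, 'k1': -0.036026979319006794, 'cam_to_world': array([[ 3.89202297e-01
[... 332 characters left out ...]
joints': array([-1.23818689,  0.41177107, -0.01272276,  1.59684208,  0.00559732,
        1.13430445, -0.08220053]), 'dq': array([ 1.96349814e-06, -1.70317833e-03, -6.94969776e-04, -2.05827487e-03,
       -3.38632773e-04,  8.24811139e-04,  7.82009935e-04]), 'joint_torque': array([ 1.83484619e-03, -6.01034546e+01,  6.83217254e-01, -2.99644858e+01,
        1.39895797e-02,  7.96024106e-03, -1.40847142e-06]), 'tcp_pos': array([243.7343982 , 575.12493934, 247.6159454 ]), 'eef_rot': array([-6.25300407e-01, -3.07855556e+00,  2.00665272e-03]), 'contact_force': array([ 0.0281044 , -0.16746111, -0.59948036]), 'ft_torque': array([ 0.0411384 ,  0.02779134, -0.01374035]), 'finger_gap': 0.9977553587737003}
```

View pics/scene0.png

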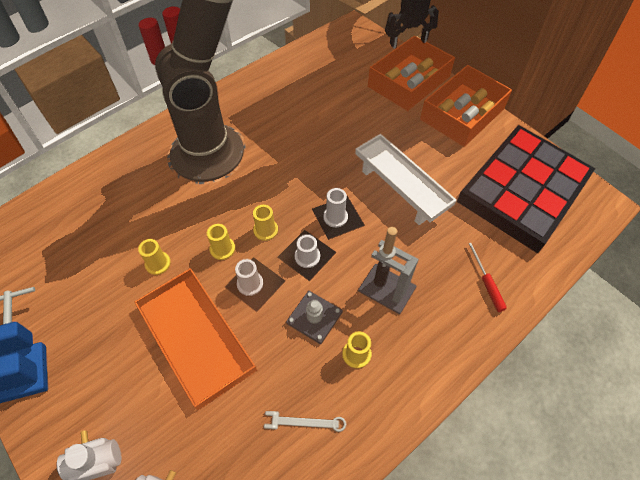

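View pics/top0.png

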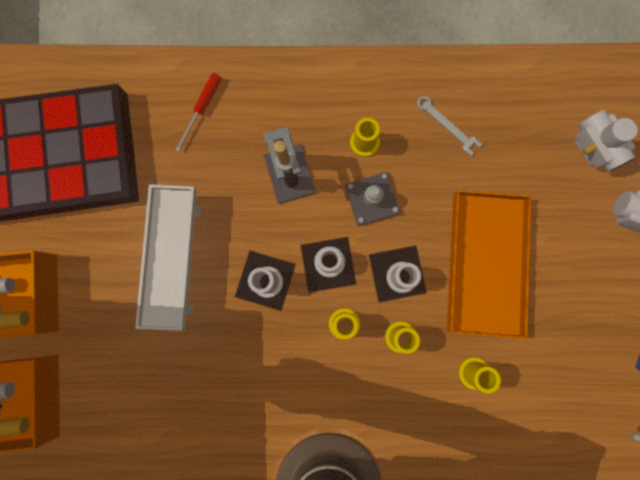

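View pics/wrist0.png

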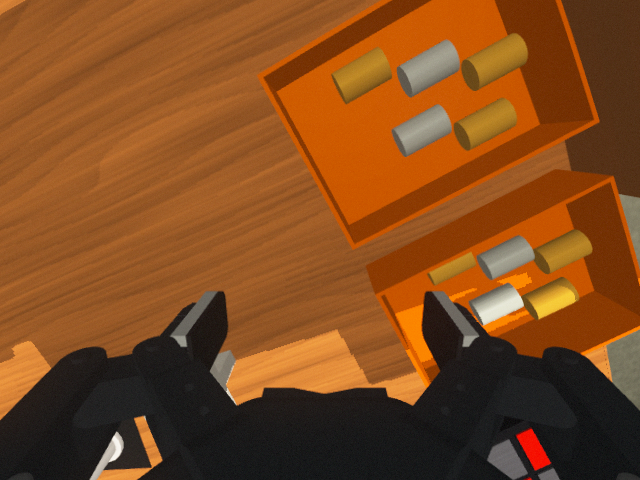

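The scene view shows three aluminium liners on dark squares at about (336,207), (307,251) and (248,278). The gauge is at (315,310), the stand with the brush at (390,265), the rack at (405,178) and the tray at (195,338). The four yellow sleeves are decoys, and there is no oil can.

```bash
cat > m1.py <<'E'
from h import *
def load(n):
    z=np.load(n+'0.npz',allow_pickle=True); return z['im'],z['d'],z['m'].item()
C={}
for n in ['top','scene']:
    im,d,m=load(n); P=cloud(m,d); C[n]=(im,d,m,P)
    # bench plane check
    z=P[...,2]; hsv=cv2.cvtColor(im,cv2.COLOR_RGB2HSV)
    print(n,'bench z', np.median(z[(np.abs(z)<12)&(d>0)]))
def roi(n,lo,hi,zr):
    im,d,m,P=C[n]
    k=(d>0)&(P[...,0]>lo[0])&(P[...,0]<hi[0])&(P[...,1]>lo[1])&(P[...,1]<hi[1])&(P[...,2]>zr[0])&(P[...,2]<zr[1])
    return P[k],im[k]
if __name__=='__main__':
    im,d,m,P=C['top']
    for nm,(u,v) in dict(L1=(265,282),L2=(330,262),L3=(403,277),gauge=(374,195),stand=(290,165),rack=(167,258),tray=(490,265)).items():
        print(nm,P[v,u].round(0))
    # heights of liners
    for n in C:
        for nm,(x,y) in dict(L1=(P[282,265][:2]),L2=P[262,330][:2],L3=P[277,403][:2]).items():
            q,c=roi(n,(x-60,y-60),(x+60,y+60),(30,150))
            print(n,nm,len(q),'zmax',np.percentile(q[:,2],[50,90,98]).round(1),q[:,:2].min(0).round(),q[:,:2].max(0).round())
E
python3 m1.py
```

```text
top bench z -0.10992814020119113
scene bench z -0.9396190547543029
L1 [433. 142.  -1.]
L2 [477.  -3.  -0.]
L3 [ 444. -166.    2.]
gauge [613. -96.  79.]
stand [650.  72. 172.]
rack [481. 341.  60.]
tray [ 470. -358.    7.]
top L1 452 zmax [ 97.7 100.8 102.2] [409. 111.] [460. 162.]
top L2 294 zmax [68.9 71.4 72.7] [453. -27.] [504.  24.]
top L3 412 zmax [83.  85.9 87.2] [ 419. -186.] [ 469. -136.]
scene L1 536 zmax [ 79.7  98.6 101.5] [411. 108.] [463. 161.]
scene L2 387 zmax [59.7 69.7 71.6] [458. -30.] [509.  22.]
scene L3 517 zmax [70.6 84.6 86.1] [ 421. -191.] [ 474. -139.]
```

```bash
cat > m2.py <<'E'
from m1 import *
from scipy.optimize import least_squares
def circ(q,r=None):
    f=lambda p: np.hypot(q[:,0]-p[0],q[:,1]-p[1])-(p[2])
    s=least_squares(f,[*q[:,:2].mean(0),r or 20],loss='soft_l1'); return s.x
# colour: rim contours on plane
for n in C:
    im,d,m,P=C[n]
    for nm,(x,y),h in [('T',(435,136),100),('M',(445,-163),85),('S',(480,-2),70)]:
        k=(d>0)&(np.hypot(P[...,0]-x,P[...,1]-y)<55)&(P[...,2]>h-5)
        q=P[k]; (c,r)=cv2.minEnclosingCircle(q[:,:2].astype(np.float32))
        print(n,nm,len(q),'meanxy',q[:,:2].mean(0).round(1),'encl',np.round(c,1),round(r,1))
    for nm,zr in [('gauge nose',(62,90))]:
        q,c=roi(n,(550,-150),(680,-40),zr); print(n,nm,len(q),q[:,:2].mean(0).round(1),q[:,2].max(), q[:,:2].min(0).round(),q[:,:2].max(0).round())
    q,c=roi(n,(550,-160),(680,-30),(8,24)); print(n,'gauge base',len(q),cv2.minAreaRect(q[:,:2].astype(np.float32)))
    q,c=roi(n,(560,0),(720,150),(150,300)); print(n,'stand top',len(q))
    for lo,hi in [(150,169),(169,185),(200,225),(225,246),(246,270)]:
        s=q[(q[:,2]>lo)&(q[:,2]<hi)]
        if len(s)>3: print('  ',lo,hi,len(s),s.mean(0).round(1),cv2.minAreaRect(s[:,:2].astype(np.float32)))
    q,c=roi(n,(560,0),(720,150),(5,20)); print(n,'stand base',len(q),cv2.minAreaRect(q[:,:2].astype(np.float32)) if len(q)>3 else 0)
    q,c=roi(n,(300,230),(680,420),(70,82)); print(n,'rack rim',len(q),cv2.minAreaRect(q[:,:2].astype(np.float32)))
    q,c=roi(n,(300,-480),(680,-250),(30,40)); print(n,'tray rim',len(q),cv2.minAreaRect(q[:,:2].astype(np.float32)))
E
python3 m2.py
python3 - <<'E'
import cv2
a=cv2.imread('pics/top0.png')[110:240,240:420]; b=cv2.imread('pics/scene0.png')[210:345,280:430]
cv2.imwrite('pics/st.png',cv2.hconcat([cv2.resize(a,(400,400*130//180),interpolation=2),cv2.resize(b,(380,400*130//180),interpolation=2)]))
E
```

```text
top bench z -0.10992814020119113
scene bench z -0.9396190547543029
top T 271 meanxy [433.7 136.7] encl [434.  136.7] 25.8
top M 258 meanxy [ 444.4 -161.6] encl [ 444.7 -161.9] 25.7
top S 251 meanxy [478.7  -1.4] encl [478.8  -1.3] 25.8
top gauge nose 184 [618.9 -96.4] 86.09580373501421 [ 605. -112.] [636. -81.]
top gauge base 1630 ((621.3560791015625, -97.46661376953125), (101.0350112915039, 100.50250244140625), 16.864253997802734)
top stand top 1049
   150 169 636 [681.5  91.7 163.7] ((677.8389282226562, 90.38169860839844), (95.22333526611328, 49.51213455200195), 15.686683654785156)
   169 185 154 [653.3  82.  173.5] ((656.53955078125, 82.89752197265625), (30.80367088317871, 34.89442825317383), 20.349939346313477)
   200 225 56 [651.2  80.9 213. ] ((652.6649780273438, 82.19468688964844), (9.592845916748047, 21.148357391357422), 15.124762535095215)
   225 246 44 [651.3  81.1 235.7] ((653.43505859375, 81.33653259277344), (8.810623168945312, 21.25152587890625), 23.71344566345215)
   246 270 131 [657.3  83.4 253.5] ((658.0419921875, 83.75918579101562), (20.86785125732422, 20.18458557128
[... 1123 characters left out ...]
23047), (21.016311645507812, 8.918843269348145), 36.767215728759766)
   225 246 58 [666.3  76.5 235.4] ((665.683349609375, 77.0999755859375), (20.604812622070312, 9.016572952270508), 31.65778923034668)
   246 270 84 [662.7  81.5 252.7] ((661.8501586914062, 82.78530883789062), (20.982887268066406, 20.320507049560547), 34.33555221557617)
scene stand base 794 ((673.9696044921875, 84.9801025390625), (118.26036834716797, 92.54378509521484), 14.579654693603516)
scene rack rim 624 ((486.8143310546875, 339.15325927734375), (100.89742279052734, 302.5246276855469), 87.21376037597656)
scene tray rim 678 ((476.652099609375, -351.6249084472656), (162.06202697753906, 312.4656677246094), 85.10826873779297)
```

View pics/st.png

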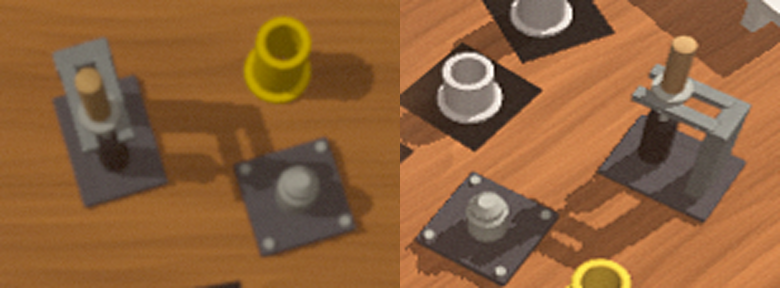

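```bash
cat >> h.py <<'E'
from scipy.spatial.transform import Rotation as Ro
def go(x,y,z,yaw=None,step=50,rmax=0.17,n=None):
    """rows to reach tcp x,y,z ; yaw = world angle(deg) of tool y axis (mod 180)"""
    s=ctrl.state(); R=Ro.from_rotvec(s['eef_rot']).as_matrix(); p=np.array(s['tcp_pos'])
    ya=np.degrees(np.arctan2(R[1,1],R[0,1])); dr=0
    if yaw is not None:
        dr=-np.radians((yaw-ya+180)%360-180)
    D=np.array([x,y,z],float)-p
    N=n or max(1,int(np.ceil(max(np.linalg.norm(D)/step,abs(dr)/rmax))))
    L=[];W=[]
    for i in range(N):
        Ri=R@Ro.from_rotvec([0,0,dr*i/N]).as_matrix()
        L.append((Ri.T@D/N/10).round(2).tolist()); W.append(round(dr/N,3))
    print('t',round(s['t'],2),'tcp',p.round(1),'yaw',round(ya,1),'tilt',round(np.degrees(np.arccos(-R[2,2])),2),'gap',round(s['finger_gap'],3),'F',s['contact_force'].round(1)); print('D',D.round(1),'N',N); print('linear',L); print('roll',W)
E
python3 -c "
from h import *
go(590,60,330,105.5)"
```

```text
t 0.15 tcp [243.7 575.1 247.6] yaw 67.0 tilt 0.07 gap 0.998 F [ 0.  -0.2 -0.6]
D [ 346.3 -515.1   82.4] N 13
linear [[-4.0, -2.61, -0.63], [-3.86, -2.81, -0.63], [-3.71, -3.01, -0.63], [-3.55, -3.2, -0.63], [-3.38, -3.37, -0.63], [-3.2, -3.54, -0.63], [-3.01, -3.71, -0.63], [-2.82, -3.86, -0.63], [-2.61, -4.0, -0.63], [-2.4, -4.13, -0.63], [-2.19, -4.24, -0.63], [-1.97, -4.35, -0.63], [-1.74, -4.45, -0.63]]
roll [np.float64(-0.052), np.float64(-0.052), np.float64(-0.052), np.float64(-0.052), np.float64(-0.052), np.float64(-0.052), np.float64(-0.052), np.float64(-0.052), np.float64(-0.052), np.float64(-0.052), np.float64(-0.052), np.float64(-0.052), np.float64(-0.052)]
```

Emit:
send_rows(linear=[[-4.0, -2.6, -1.3], [-3.9, -2.8, -1.3], [-3.7, -3.0, -1.3], [-3.5, -3.2, -1.3], [-3.4, -3.4, -0.8], [-3.2, -3.5, -0.8], [-3.0, -3.7, -0.8], [-2.8, -3.9, -0.6]], roll=[-0.05, -0.05, -0.05, -0.05, -0.05, -0.05, -0.05, -0.05], fingers=5.0)

```text
t: 1.15
tcp_pos: [459.9, 251.4, 329.5]
eef_rot: [0.032, -3.138, 0.007]
contact_force: [0.9, -0.1, -0.3]
finger_gap: 0.587
```

```bash
python3 -c "
from h import *
go(590,60,330,105.5)"
```

```text
t 1.15 tcp [459.9 251.4 329.5] yaw 91.2 tilt 0.32 gap 0.587 F [ 0.9 -0.1 -0.3]
D [ 130.1 -191.4    0.5] N 5
linear [[-2.52, -3.88, -0.0], [-2.33, -4.0, -0.0], [-2.12, -4.11, -0.0], [-1.92, -4.21, -0.0], [-1.7, -4.31, -0.0]]
roll [np.float64(-0.05), np.float64(-0.05), np.float64(-0.05), np.float64(-0.05), np.float64(-0.05)]
```

Emit:
send_rows(linear=[[-2.5, -3.9, 0], [-2.3, -4.0, 0], [-2.1, -4.1, 0], [-1.9, -4.2, 0], [-1.7, -4.3, 0], [0, 0, 0]], roll=[-0.05, -0.05, -0.05, -0.05, -0.05, 0])

```text
t: 1.9
tcp_pos: [593.9, 49.1, 329.4]
eef_rot: [0.428, -3.108, 0.008]
contact_force: [0.2, 0.8, 0.1]
finger_gap: 0.59
```

```bash
python3 -c "
from h import *
go(590,60,330,105.5)
im,d,m=cam('wrist','w1.png'); np.savez('w1.npz',im=im,d=d,m=np.array(m,dtype=object))
im,d,m=cam('top','t1.png')
im,d,m=cam('scene','s1.png')"
```

```text
t 1.9 tcp [593.9  49.1 329.4] yaw 105.7 tilt 0.39 gap 0.59 F [0.2 0.8 0.1]
D [-3.9 10.9  0.6] N 1
linear [[0.09, 1.15, -0.06]]
roll [np.float64(0.003)]
```

View pics/w1.png

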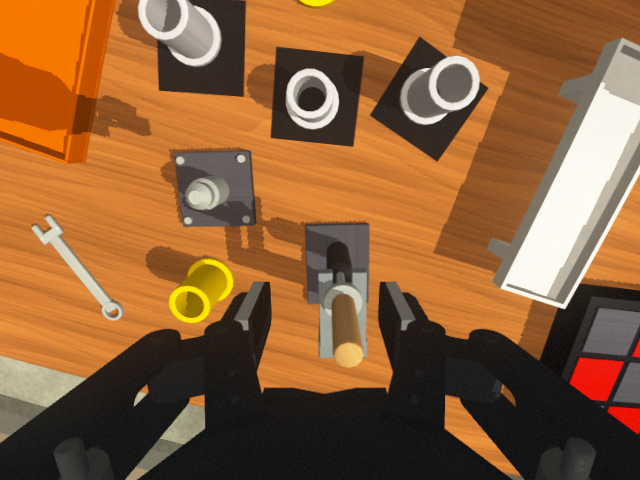

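The wrist view shows the brush handle end at (348,354) between the pads, the gauge at (215,190), and the liners at (190,35), (312,98) and (437,90). I'll measure with this third camera too.

```bash
cat > m3.py <<'E'
from h import *
def meas(im,d,m,ex=dict(T=((436,135),100),M=((446,-163),85),S=((481,-2),70))):
    P=cloud(m,d)
    for nm,((x,y),h) in ex.items():
        k=(d>0)&(np.hypot(P[...,0]-x,P[...,1]-y)<55)&(np.abs(P[...,2]-h)<5)
        q=P[k]
        if len(q)<10: continue
        (c,r)=cv2.minEnclosingCircle(q[:,:2].astype(np.float32)); print(nm,len(q),'z',np.median(q[:,2]).round(1),'encl',np.round(c,1),round(r,1))
    def roi(lo,hi,zr):
        k=(d>0)&(P[...,0]>lo[0])&(P[...,0]<hi[0])&(P[...,1]>lo[1])&(P[...,1]<hi[1])&(P[...,2]>zr[0])&(P[...,2]<zr[1]); return P[k]
    def r2(nm,*a):
        q=roi(*a)
        if len(q)>20:
            c,w,an=cv2.minAreaRect(q[:,:2].astype(np.float32)); print(nm,len(q),'z',np.median(q[:,2]).round(1),np.round(c,1),np.round(w,1),round(an,1))
    r2('gauge base',(550,-160),(690,-30),(8,22))
    r2('gauge nose',(550,-160),(690,-30),(76,95))
    r2('handle top',(600,30),(720,130),(250,265))
    r2('fork',(600,30),(740,130),(158,169))
    r2('rack',(300,230),(680,420),(70,82))
    r2('tray',(300,-480),(680,-250),(30,40))
if __name__=='__main__':
    z=np.load('w1.npz',allow_pickle=True); meas(z['im'],z['d'],z['m'].item())
E
python3 m3.py
```

```text
T 1175 z 98.4 encl [434.3 136.2] 26.1
M 822 z 83.4 encl [ 445.7 -162.3] 25.9
S 985 z 68.5 encl [479.4  -1.7] 26.1
gauge base 4476 z 13.6 [621.9 -97.7] [100.9 100.5] 16.9
gauge nose 331 z 80.6 [621.9 -97.6] [24.4 23.2] 16.0
handle top 667 z 253.3 [659.2  83.7] [21.3 21. ] 10.1
fork 1700 z 163.4 [678.5  90. ] [93.9 49.2] 16.7
rack 3315 z 74.2 [485.  339.7] [ 97.1 301.2] 87.7
tray 1038 z 33.0 [ 534.9 -318. ] [ 91.6 198.6] 84.4
```

View pics/t1.png

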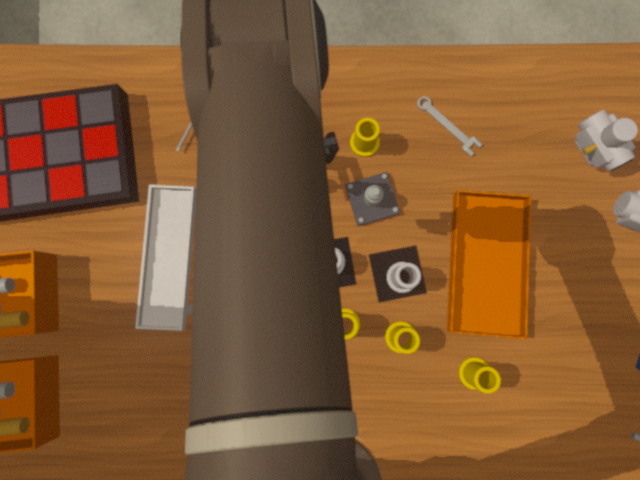

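```bash
python3 -c "
from h import *
go(659.2,83.8,300,106.5,step=30)"
```

```text
t 2.05 tcp [592.4  54.4 329.6] yaw 106.0 tilt 0.3 gap 0.586 F [-0.1  0.5  0.4]
D [ 66.8  29.4 -29.6] N 3
linear [[-2.42, 0.33, 0.98], [-2.42, 0.32, 0.98], [-2.42, 0.31, 0.98]]
roll [np.float64(-0.003), np.float64(-0.003), np.float64(-0.003)]
```

Emit:
send_rows(linear=[[-2.4, 0.3, 0], [-2.4, 0.3, 0], [-2.4, 0.3, 0], [0, 0, 0], [0, 0, 0]], roll=[-0.003, -0.003, -0.003, 0, 0])

```text
t: 2.68
tcp_pos: [656.9, 92.8, 329.7]
eef_rot: [0.467, -3.101, -0.002]
contact_force: [0.2, -0.4, -0.1]
finger_gap: 0.582
```

```bash
python3 -c "
from h import *
go(659.2,83.8,223,106.5,step=30)"
```

```text
t 2.67 tcp [656.9  92.8 329.7] yaw 107.1 tilt 0.35 gap 0.582 F [ 0.2 -0.4 -0.1]
D [   2.3   -9.  -106.7] N 4
linear [[-0.0, -0.24, 2.67], [-0.0, -0.24, 2.67], [-0.01, -0.24, 2.67], [-0.01, -0.24, 2.67]]
roll [np.float64(0.003), np.float64(0.003), np.float64(0.003), np.float64(0.003)]
```

Emit:
send_rows(linear=[[0, -0.9, 1.5], [0, 0, 1.5], [0, 0, 0], [0, 0, 0]], roll=[0.01, 0, 0, 0])

```text
t: 3.18
tcp_pos: [657.6, 82.9, 297.5]
eef_rot: [0.448, -3.102, -0.003]
contact_force: [-0.4, 0.6, 0.8]
finger_gap: 0.588
```

```bash
python3 -c "
from h import *
go(659.2,83.8,223,106.5,step=30)"
```

```text
t 3.17 tcp [657.6  82.9 297.5] yaw 106.4 tilt 0.41 gap 0.588 F [-0.4  0.6  0.8]
D [  1.6   0.9 -74.5] N 3
linear [[-0.08, 0.01, 2.48], [-0.08, 0.01, 2.48], [-0.08, 0.01, 2.48]]
roll [np.float64(-0.0), np.float64(-0.0), np.float64(-0.0)]
```

Emit:
send_rows(linear=[[-0.1, 0, 2.0], [-0.1, 0, 2.0], [0, 0, 2.0], [0, 0, 1.0], [0, 0, 0.2], [0, 0, 0]], roll=[0, 0, 0, 0, 0, 0])

```text
t: 3.92
tcp_pos: [660.9, 83.7, 227.0]
eef_rot: [0.449, -3.108, -0.004]
contact_force: [-0.1, 0.0, 0.2]
finger_gap: 0.584
```

```bash
python3 -c "
from h import *
go(659.2,83.8,223,106.5,step=30)
im,d,m=cam('wrist','w2.png');from m3 import *
meas(im,d,m)"
```

```text
t 3.92 tcp [660.9  83.7 227. ] yaw 106.4 tilt 0.15 gap 0.584 F [-0.1  0.   0.2]
D [-1.7  0.1 -4. ] N 1
linear [[0.16, 0.05, 0.4]]
roll [np.float64(-0.001)]
S 124 z 67.5 encl [501.5   3.9] 12.5
gauge base 8197 z 13.7 [622.2 -97.6] [100.7 101. ] 16.9
gauge nose 728 z 80.7 [621.8 -97.6] [23.9 24.6] 35.3
handle top 6849 z 256.3 [660.9  80.8] [ 26.9 110.1] 16.9
fork 3551 z 163.6 [678.8  90.2] [94.5 50.2] 16.5
rack 2414 z 74.3 [553.4 336. ] [ 96.1 164.1] 88.1
```

View pics/w2.png

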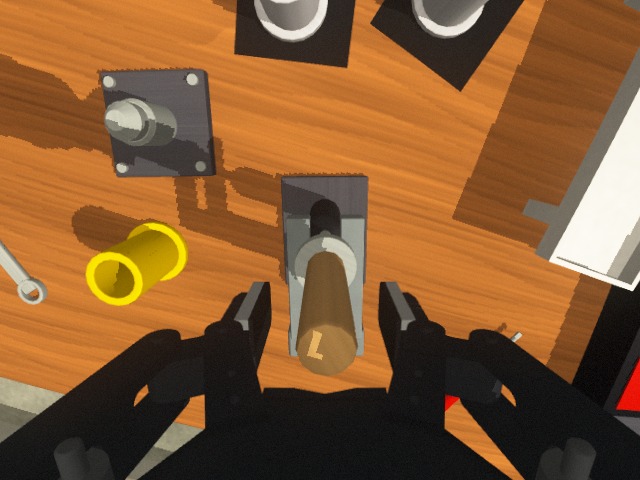

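The handle is centred between the pads at (327,345), so I'll grip it.

Emit:
send_rows(linear=[[0.1, 0, 0.2], [0, 0, 0], [0, 0, 0], [0, 0, 0], [0, 0, 0], [0, 0, 0]], roll=[0, 0, 0, 0, 0, 0], fingers=1.0)

```text
t: 4.72
tcp_pos: [660.2, 83.6, 226.1]
eef_rot: [-0.449, 3.109, 0.004]
contact_force: [0.3, -0.1, -0.3]
finger_gap: 0.242
```

```bash
python3 -c "
from h import *
go(660,84,245,106.5,step=10)
"
```

```text
t 4.72 tcp [660.2  83.6 226.1] yaw 106.4 tilt 0.15 gap 0.242 F [ 0.3 -0.1 -0.3]
D [-0.2  0.4 18.9] N 2
linear [[0.0, 0.03, -0.95], [0.0, 0.03, -0.95]]
roll [np.float64(-0.0), np.float64(-0.0)]
```

Emit:
send_rows(linear=[[0, 0, -1.0], [0, 0, -1.0], [0, 0, 0], [2, 0, 0], [3, 0, 0], [3, 0, -0.5], [3, 0, -3], [0, 0, -3]], roll=[0, 0, 0, 0, 0, 0, 0, 0])

```text
t: 5.72
tcp_pos: [550.3, 51.1, 311.9]
eef_rot: [0.449, -3.106, -0.003]
contact_force: [1.8, 0.5, -1.6]
finger_gap: 0.242
```

```bash
python3 -c "
from h import *
go(434.3,136.3,355,106.5,step=40)
"
```

```text
t 5.72 tcp [550.3  51.1 311.9] yaw 106.5 tilt 0.23 gap 0.242 F [ 1.8  0.5 -1.6]
D [-116.    85.2   43.1] N 4
linear [[2.18, 2.87, -1.06], [2.18, 2.87, -1.06], [2.18, 2.87, -1.06], [2.18, 2.87, -1.06]]
roll [np.float64(-0.0), np.float64(-0.0), np.float64(-0.0), np.float64(-0.0)]
```

Emit:
send_rows(linear=[[1.5, 2.6, -2.5], [2.2, 2.9, -1.5], [2.2, 2.9, 0], [1.5, 2.0, 0], [0.5, 0.5, 0], [0, 0, 0], [0, 0, 0]], roll=[0, 0, 0, 0, 0, 0, 0])

```text
t: 6.6
tcp_pos: [442.6, 133.5, 357.4]
eef_rot: [-0.444, 3.105, 0.005]
contact_force: [0.1, -0.0, -2.1]
finger_gap: 0.238
```

```bash
python3 -c "
from h import *
go(434.3,136.3,345,106.5,step=40)
for n in ['wrist','top','scene']:
  im,d,m=cam(n,n+'3.png')
"
```

```text
t 6.6 tcp [442.6 133.5 357.4] yaw 106.3 tilt 0.35 gap 0.238 F [ 0.1 -0.  -2.1]
D [ -8.3   2.8 -12.4] N 1
linear [[0.72, 0.5, 1.24]]
roll [np.float64(-0.004)]
```

View pics/wrist3.png

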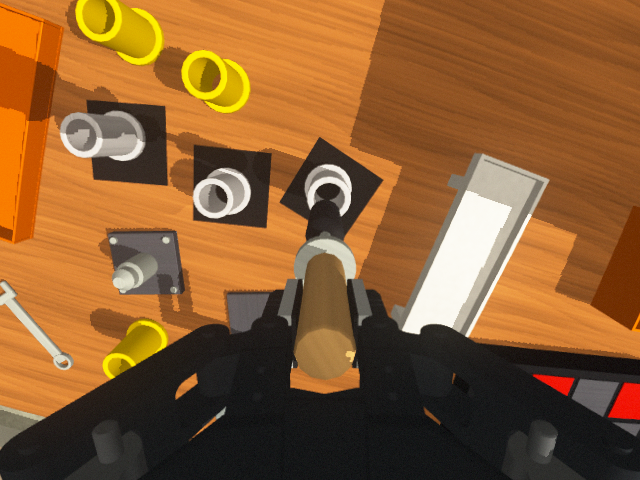

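View pics/scene3.png

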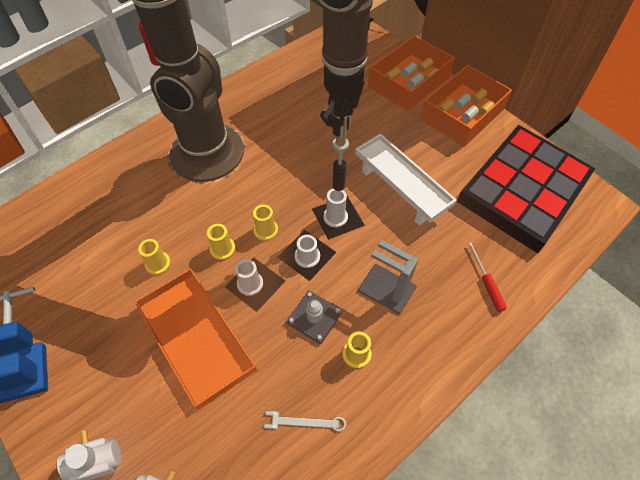

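```bash
cat > m4.py <<'E'
from h import *
def axis(n,im,d,m,xy,tipz):
    """circle fit per slice of the bristles / collar / handle"""
    from scipy.optimize import least_squares
    P=cloud(m,d); T=np.array(m['cam_to_world'])
    for nm,a,b,r in [('handle',160,190,11),('shaft',95,145,5),('bristle hi',50,85,15.5),('bristle lo',5,45,15.5)]:
        k=(d>0)&(np.hypot(P[...,0]-xy[0],P[...,1]-xy[1])<r+9)&(P[...,2]>tipz+a)&(P[...,2]<tipz+b)
        if nm!='x': k&=(im.astype(int).sum(-1)<700)
        q=P[k]
        if len(q)<15: print(n,nm,len(q)); continue
        s=least_squares(lambda p:np.hypot(q[:,0]-p[0],q[:,1]-p[1])-r,q[:,:2].mean(0)+(q[:,:2].mean(0)-T[:2,3])/np.linalg.norm(q[:,:2].mean(0)-T[:2,3])*r*.7,loss='soft_l1')
        print(n,nm,len(q),s.x.round(1),'res',np.sqrt(np.mean(s.fun**2)).round(2))
if __name__=='__main__':
    s=ctrl.state(); p=s['tcp_pos']; print(p.round(1))
    for n in ['wrist','scene']:
        im,d,m=cam(n); axis(n,im,d,m,p[:2],p[2]-211)
E
python3 m4.py
```

```text
[442.4 133.6 357.3]
wrist handle 766 [442.9 133.9] res 0.23
wrist shaft 12
wrist bristle hi 306 [443.6 134.7] res 0.51
wrist bristle lo 208 [443.7 134.7] res 0.31
scene handle 87 [443.  134.3] res 1.18
scene shaft 46 [442.8 134. ] res 0.95
scene bristle hi 134 [442.6 134.9] res 1.52
scene bristle lo 131 [442.7 135.1] res 1.4
```

```bash
python3 -c "
from h import *
go(433,135.2,335,106.5,step=40)
"
```

```text
t 6.85 tcp [442.2 133.9 357.3] yaw 106.3 tilt 0.33 gap 0.238 F [-0.3 -0.1 -2.1]
D [ -9.2   1.3 -22.3] N 1
linear [[0.86, 0.38, 2.23]]
roll [np.float64(-0.004)]
```

Emit:
send_rows(linear=[[0.9, 0.4, 1.0], [0, 0, 0.8], [0, 0, 0], [0, 0, 0]], roll=[0, 0, 0, 0])

```text
t: 7.35
tcp_pos: [431.6, 135.1, 337.3]
eef_rot: [-0.444, 3.107, 0.005]
contact_force: [0.5, -0.3, -1.5]
finger_gap: 0.245
```

```bash
python3 -c "
from h import *
go(433,135.2,316,106.5,step=40)
"
```

```text
t 7.35 tcp [431.6 135.1 337.3] yaw 106.3 tilt 0.26 gap 0.245 F [ 0.5 -0.3 -1.5]
D [  1.4   0.1 -21.3] N 1
linear [[-0.13, -0.03, 2.13]]
roll [np.float64(-0.004)]
```

Emit:
send_rows(linear=[[-0.1, 0, 1.0], [0, 0, 1.2], [0, 0, 1.0], [0, 0, 0]], roll=[0, 0, 0, 0])

```text
t: 7.85
tcp_pos: [432.7, 135.4, 302.7]
eef_rot: [-0.444, 3.107, 0.004]
contact_force: [-0.5, -0.3, -1.5]
finger_gap: 0.24
```

```bash
python3 -c "
from h import *
go(433,135.2,215,106.5,step=25)
im,d,m=cam('wrist','w4.png')
"
```

```text
t 7.85 tcp [432.7 135.4 302.7] yaw 106.3 tilt 0.23 gap 0.24 F [-0.5 -0.3 -1.5]
D [  0.3  -0.2 -87.7] N 4
linear [[0.0, -0.01, 2.19], [0.0, -0.01, 2.19], [0.0, -0.01, 2.19], [0.0, -0.01, 2.19]]
roll [np.float64(-0.001), np.float64(-0.001), np.float64(-0.001), np.float64(-0.001)]
```

View pics/w4.png

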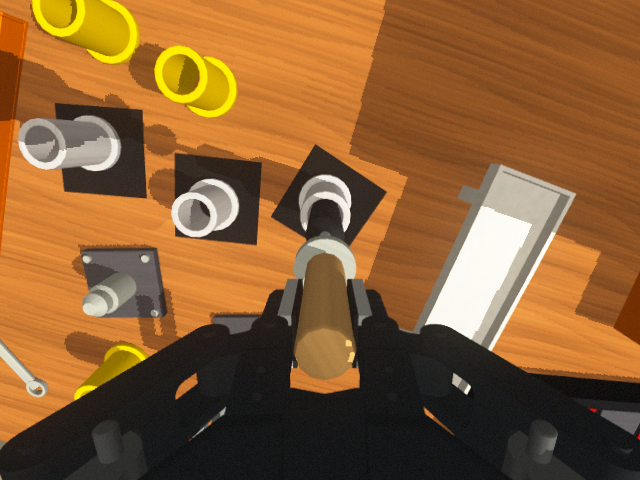

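The tip is inside the mouth of the tall liner at (325,200) with no contact force. I'll go down.

Emit:
send_rows(linear=[[0, 0, 1.5], [0, 0, 1.8], [0, 0, 1.8], [0, 0, 1.5], [0, 0, 0.8], [0, 0, 0]], roll=[0, 0, 0, 0, 0, 0])

```text
t: 8.65
tcp_pos: [433.3, 135.8, 224.7]
eef_rot: [-0.444, 3.106, 0.005]
contact_force: [-0.2, -0.4, -0.8]
finger_gap: 0.243
```

```bash
python3 -c "
from h import *
go(433,135.2,215,106.5,step=25)
"
```

```text
t 8.65 tcp [433.3 135.8 224.7] yaw 106.3 tilt 0.31 gap 0.243 F [-0.2 -0.4 -0.8]
D [-0.3 -0.6 -9.7] N 1
linear [[0.05, -0.05, 0.97]]
roll [np.float64(-0.004)]
```

Emit:
send_rows(linear=[[0, 0, 0.6], [0, 0, 0.3], [0, 0, 0], [0, 0, 0], [0, 0, 0]], roll=[0, 0, 0, 0, 0])

```text
t: 9.28
tcp_pos: [434.2, 136.2, 216.4]
eef_rot: [-0.444, 3.103, 0.006]
contact_force: [-0.1, 1.1, -2.0]
finger_gap: 0.246
```

```bash
python3 -c "
from h import *
go(433,135.2,214,106.5,step=25)
"
```

```text
t 9.28 tcp [434.2 136.2 216.4] yaw 106.3 tilt 0.46 gap 0.246 F [-0.1  1.1 -2. ]
D [-1.2 -1.  -2.4] N 1
linear [[0.15, -0.06, 0.24]]
roll [np.float64(-0.004)]
```

Emit:
send_rows(linear=[[0.1, -0.1, 0.3], [0, 0, 0], [0, 0, 0]], roll=[0, 0, 0])

```text
t: 9.65
tcp_pos: [433.5, 134.9, 213.3]
eef_rot: [-0.444, 3.103, 0.006]
contact_force: [0.2, -0.8, -1.7]
finger_gap: 0.244
```

Emit:
send_rows(linear=[[0, 0, -1.5], [0, 0, -2], [0, 0, -2.5], [0, 0, -2.5], [0, 0, -2], [0, 0, -1], [0, 0, -0.5], [0, 0, 0]], roll=[0, 0, 0, 0, 0, 0, 0, 0])

```text
t: 10.65
tcp_pos: [432.7, 134.0, 342.4]
eef_rot: [-0.443, 3.1, 0.008]
contact_force: [-0.2, -0.2, -2.6]
finger_gap: 0.241
```

```bash
python3 -c "
from h import *
go(433,135.2,330,106.5,step=25)
im,d,m=cam('wrist','w5.png')
from m4 import *
p=ctrl.state()['tcp_pos'];axis('w',im,d,m,p[:2],p[2]-211)
"
```

```text
t 10.65 tcp [432.7 134.  342.4] yaw 106.3 tilt 0.66 gap 0.241 F [-0.2 -0.2 -2.6]
D [  0.3   1.2 -12.4] N 1
linear [[-0.05, 0.1, 1.25]]
roll [np.float64(-0.004)]
w handle 764 [433.3 134.4] res 0.23
w shaft 14
w bristle hi 279 [434.6 135.4] res 0.41
w bristle lo 203 [435.  135.6] res 0.32
```

```bash
python3 -c "
from h import *
go(443.5,-163.7,335,106.5,step=40)
"
```

```text
t 10.7 tcp [432.5 134.  342.1] yaw 106.3 tilt 0.63 gap 0.24 F [-0.5 -0.5 -1.9]
D [  11.  -297.7   -7.1] N 8
linear [[0.91, -3.61, 0.07], [0.91, -3.61, 0.07], [0.91, -3.61, 0.07], [0.92, -3.61, 0.07], [0.92, -3.61, 0.07], [0.92, -3.61, 0.07], [0.92, -3.61, 0.07], [0.92, -3.61, 0.07]]
roll [np.float64(-0.001), np.float64(-0.001), np.float64(-0.001), np.float64(-0.001), np.float64(-0.001), np.float64(-0.001), np.float64(-0.001), np.float64(-0.001)]
```

Emit:
send_rows(linear=[[0.5, -2.0, 0], [1.0, -4.0, 0], [1.1, -4.5, 0], [1.1, -4.5, 0], [1.1, -4.5, 0], [1.1, -4.5, 0], [0.8, -3, 0.2], [0.4, -1.5, 0.2]], roll=[0, 0, 0, 0, 0, 0, 0, 0])

```text
t: 11.7
tcp_pos: [442.4, -166.9, 330.5]
eef_rot: [0.451, -3.109, -0.006]
contact_force: [-0.3, 0.7, -2.1]
finger_gap: 0.242
```

Emit:
send_rows(linear=[[0, 0, 0], [0, 0, 0], [0, 0, 0]], roll=[0, 0, 0])

```text
t: 12.08
tcp_pos: [441.8, -166.1, 329.1]
eef_rot: [0.45, -3.106, -0.008]
contact_force: [0.1, 0.5, -1.0]
finger_gap: 0.242
```

```bash
python3 -c "
from h import *
go(443.5,-163.7,335,106.5,step=40)
im,d,m=cam('wrist','w6.png')
from m4 import *
p=ctrl.state()['tcp_pos'];axis('w',im,d,m,p[:2],p[2]-211)
from m3 import meas
meas(im,d,m)
"
```

```text
t 12.07 tcp [ 441.8 -166.1  329.1] yaw 106.5 tilt 0.34 gap 0.242 F [ 0.1  0.5 -1. ]
D [1.7 2.4 5.9] N 1
linear [[-0.23, 0.18, -0.59]]
roll [np.float64(-0.0)]
w handle 763 [ 442.  -165.8] res 0.22
w shaft 12
w bristle hi 287 [ 441.9 -165.1] res 0.45
w bristle lo 214 [ 441.7 -164.8] res 0.34
T 777 z 98.3 encl [433.9 135.9] 26.3
M 543 z 83.5 encl [ 445.3 -162.4] 25.9
S 662 z 68.4 encl [479.5  -2.3] 26.0
rack 731 z 73.7 [573.8 307.2] [181.9  81.7] 33.0
tray 2755 z 33.1 [ 475.  -350.7] [161.2 310.7] 85.6
```

View pics/w6.png

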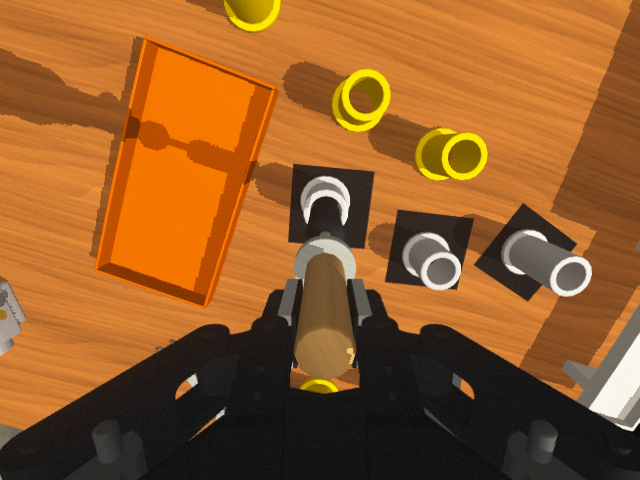

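The tip is just above the middle liner's mouth at (325,205) and needs a shift of about (+3.6,+2.5) mm.

Emit:
send_rows(linear=[[-0.4, 0.1, 0.5], [0, 0, 1.0], [0, 0, 0], [0, 0, 0]], roll=[0, 0, 0, 0])

```text
t: 12.62
tcp_pos: [445.8, -162.4, 312.8]
eef_rot: [0.453, -3.105, -0.008]
contact_force: [0.6, 0.7, -1.8]
finger_gap: 0.243
```

```bash
python3 -c "
from h import *
go(445.4,-163.6,335,106.5,step=40)
im,d,m=cam('wrist','w7.png')
from m4 import *
p=ctrl.state()['tcp_pos'];axis('w',im,d,m,p[:2],p[2]-211)
"
```

```text
t 12.62 tcp [ 445.8 -162.4  312.8] yaw 106.6 tilt 0.36 gap 0.243 F [ 0.6  0.7 -1.8]
D [-0.4 -1.2 22.2] N 1
linear [[0.08, -0.09, -2.22]]
roll [np.float64(0.002)]
w handle 765 [ 445.9 -162. ] res 0.23
w shaft 13
w bristle hi 295 [ 445.8 -161.2] res 0.48
w bristle lo 208 [ 445.6 -161. ] res 0.31
```

Emit:
send_rows(linear=[[0, -0.1, 0.5], [0, 0, 1.5], [0, 0, 1.5], [0, 0, 1.0], [0, 0, 0]], roll=[0, 0, 0, 0, 0])

```text
t: 13.3
tcp_pos: [445.3, -163.2, 263.9]
eef_rot: [0.453, -3.104, -0.009]
contact_force: [0.1, -0.6, -1.1]
finger_gap: 0.242
```

```bash
python3 -c "
from h import *
go(445.4,-163.6,214,106.5,step=40)
"
```

```text
t 13.3 tcp [ 445.3 -163.2  263.9] yaw 106.6 tilt 0.42 gap 0.242 F [ 0.1 -0.6 -1.1]
D [  0.1  -0.4 -49.9] N 2
linear [[-0.01, -0.04, 2.5], [-0.01, -0.04, 2.5]]
roll [np.float64(0.001), np.float64(0.001)]
```

Emit:
send_rows(linear=[[0, 0, 1.5], [0, 0, 1.5], [0, 0, 1.0], [0, 0, 0.3], [0, 0, 0], [0, 0, 0]], roll=[0, 0, 0, 0, 0, 0])

```text
t: 14.05
tcp_pos: [445.4, -163.1, 218.2]
eef_rot: [0.453, -3.105, -0.008]
contact_force: [-0.2, -0.3, -0.5]
finger_gap: 0.241
```

```bash
python3 -c "
from h import *
go(445.4,-163.6,213,106.5,step=40)
"
```

```text
t 14.05 tcp [ 445.4 -163.1  218.2] yaw 106.6 tilt 0.39 gap 0.241 F [-0.2 -0.3 -0.5]
D [-0.  -0.5 -5.2] N 1
linear [[0.02, -0.05, 0.52]]
roll [np.float64(0.002)]
```

Emit:
send_rows(linear=[[0, 0, 0.4], [0, 0, 0], [0, 0, 0], [0, 0, 0]], roll=[0, 0, 0, 0])

```text
t: 14.55
tcp_pos: [445.9, -163.2, 214.6]
eef_rot: [0.453, -3.106, -0.008]
contact_force: [-0.3, 0.3, -0.8]
finger_gap: 0.244
```

Emit:
send_rows(linear=[[0, 0, -1.5], [0, 0, -2], [0, 0, -2.5], [0, 0, -2], [0, 0, -1.5], [0, 0, -0.6], [0, 0, 0]], roll=[0, 0, 0, 0, 0, 0, 0])

```text
t: 15.42
tcp_pos: [446.4, -164.5, 324.5]
eef_rot: [-0.451, 3.108, 0.006]
contact_force: [0.6, -1.2, -2.6]
finger_gap: 0.24
```

```bash
python3 -c "
from h import *
go(479,-3,315,106.5,step=40)
"
```

```text
t 15.43 tcp [ 446.4 -164.5  324.5] yaw 106.5 tilt 0.23 gap 0.24 F [ 0.6 -1.2 -2.6]
D [ 32.6 161.5  -9.5] N 5
linear [[-1.54, 2.91, 0.2], [-1.54, 2.91, 0.2], [-1.54, 2.91, 0.2], [-1.54, 2.91, 0.2], [-1.54, 2.91, 0.2]]
roll [np.float64(0.0), np.float64(0.0), np.float64(0.0), np.float64(0.0), np.float64(0.0)]
```

Emit:
send_rows(linear=[[-1.2, 2.2, 0], [-1.9, 3.6, 0], [-1.9, 3.6, 0], [-1.5, 2.9, 0.3], [-0.8, 1.5, 0.3], [0, 0, 0], [0, 0, 0]], roll=[0, 0, 0, 0, 0, 0, 0])

```text
t: 16.3
tcp_pos: [476.2, -9.9, 315.9]
eef_rot: [0.444, -3.106, -0.004]
contact_force: [1.1, -0.4, -1.4]
finger_gap: 0.239
```

```bash
python3 -c "
from h import *
go(479,-3,300,106.5,step=40)
im,d,m=cam('wrist','w8.png')
from m4 import *
p=ctrl.state()['tcp_pos'];axis('w',im,d,m,p[:2],p[2]-211)
from m3 import meas
meas(im,d,m)
"
```

```text
t 16.3 tcp [476.2  -9.9 315.9] yaw 106.3 tilt 0.27 gap 0.239 F [ 1.1 -0.4 -1.4]
D [  2.8   6.9 -15.9] N 1
linear [[-0.47, 0.58, 1.59]]
roll [np.float64(-0.004)]
w handle 765 [476.3  -9.7] res 0.22
w shaft 12
w bristle hi 306 [476.2  -9.3] res 0.44
w bristle lo 208 [475.9  -9.2] res 0.34
T 992 z 98.5 encl [434.3 136.3] 26.2
M 1037 z 83.4 encl [ 445.7 -162.1] 26.2
S 490 z 68.5 encl [478.8  -1.5] 25.8
gauge base 3511 z 13.6 [621.4 -97.5] [99.5 99.5] 17.0
gauge nose 271 z 80.5 [620.3 -97.9] [22.2 22.7] 15.8
rack 2526 z 74.0 [480.8 340.8] [ 99.1 292.4] 87.4
tray 1865 z 32.9 [ 476.3 -348.2] [162.5 309.8] 86.5
```

View pics/w8.png

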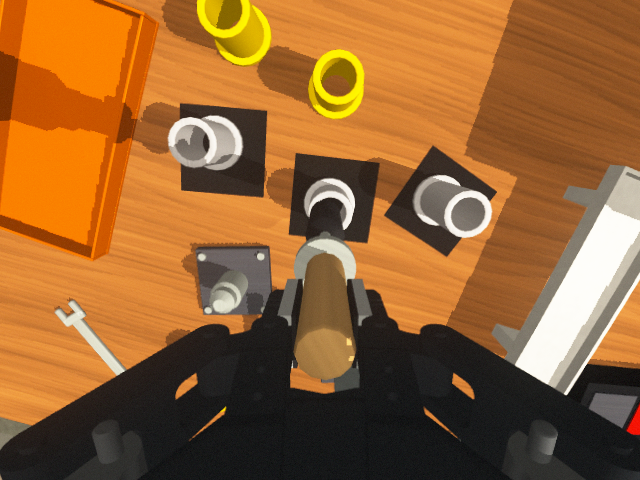

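The short liner's mouth is at (328,203), and the tip needs (+3.3,+7.6) mm.

Emit:
send_rows(linear=[[-0.5, 0.6, 0.5], [0, 0, 0.8], [0, 0, 0], [0, 0, 0]], roll=[0, 0, 0, 0])

```text
t: 16.85
tcp_pos: [479.2, -4.6, 302.0]
eef_rot: [0.437, -3.107, -0.003]
contact_force: [0.5, -0.2, -1.7]
finger_gap: 0.237
```

```bash
python3 -c "
from h import *
go(479,-2,300,106.5,step=40)
im,d,m=cam('wrist','w9.png')
from m4 import *
p=ctrl.state()['tcp_pos'];axis('w',im,d,m,p[:2],p[2]-211)
"
```

```text
t 16.85 tcp [479.2  -4.6 302. ] yaw 106.0 tilt 0.26 gap 0.237 F [ 0.5 -0.2 -1.7]
D [-0.2  2.6 -2. ] N 1
linear [[-0.05, 0.25, 0.2]]
roll [np.float64(-0.008)]
w handle 761 [479.3  -4.4] res 0.23
w shaft 12
w bristle hi 296 [479.2  -3.9] res 0.47
w bristle lo 207 [479.   -3.8] res 0.32
```

Emit:
send_rows(linear=[[0, 0.2, 0.5], [0, 0, 1.0], [0, 0, 1.2], [0, 0, 0.5], [0, 0, 0]], roll=[0, 0, 0, 0, 0])

```text
t: 17.52
tcp_pos: [478.1, -2.4, 267.3]
eef_rot: [0.438, -3.106, -0.003]
contact_force: [0.6, 0.1, -1.5]
finger_gap: 0.245
```

```bash
python3 -c "
from h import *
go(479,-2,213,106.5,step=40)
im,d,m=cam('wrist','w10.png')
from m4 import *
p=ctrl.state()['tcp_pos'];axis('w',im,d,m,p[:2],p[2]-211)
"
```

```text
t 17.52 tcp [478.1  -2.4 267.3] yaw 106.0 tilt 0.3 gap 0.245 F [ 0.6  0.1 -1.5]
D [  0.9   0.4 -54.3] N 2
linear [[-0.06, 0.0, 2.72], [-0.06, 0.0, 2.72]]
roll [np.float64(-0.004), np.float64(-0.004)]
w handle 774 [478.2  -2.3] res 0.22
w shaft 12
w bristle hi 308 [478.   -1.9] res 0.6
w bristle lo 588 [476.8  -6.3] res 3.57
```

Emit:
send_rows(linear=[[-0.1, 0, 1.2], [0, 0, 1.6], [0, 0, 1.3], [0, 0, 0.4], [0, 0, 0], [0, 0, 0]], roll=[0, 0, 0, 0, 0, 0])

```text
t: 18.32
tcp_pos: [479.8, -2.0, 220.5]
eef_rot: [0.438, -3.108, -0.003]
contact_force: [1.3, 0.3, -1.3]
finger_gap: 0.242
```

```bash
python3 -c "
from h import *
go(479,-2,213,106.5,step=40)
"
```

```text
t 18.32 tcp [479.8  -2.  220.5] yaw 106.0 tilt 0.2 gap 0.242 F [ 1.3  0.3 -1.3]
D [-0.8  0.  -7.5] N 1
linear [[0.07, 0.02, 0.75]]
roll [np.float64(-0.008)]
```

Next, the bottom of the bore, then straight up to tip height ~100.

Emit:
send_rows(linear=[[0, 0, 0.6], [0, 0, 0], [0, 0, 0], [0, 0, 0]], roll=[0, 0, 0, 0])

```text
t: 18.82
tcp_pos: [480.3, -1.9, 214.9]
eef_rot: [0.438, -3.11, -0.003]
contact_force: [0.1, 0.2, -1.4]
finger_gap: 0.244
```

Emit:
send_rows(linear=[[0, 0, -1.5], [0, 0, -2], [0, 0, -2.5], [0, 0, -1.5], [0, 0, -0.6], [0, 0, 0], [0, 0, 0]], roll=[0, 0, 0, 0, 0, 0, 0])

```text
t: 19.7
tcp_pos: [480.6, -2.5, 302.7]
eef_rot: [-0.437, 3.109, 0.003]
contact_force: [-0.4, -0.2, -1.6]
finger_gap: 0.237
```

```bash
python3 -c "
from h import *
c=np.cos(np.radians(16.5));s=np.sin(np.radians(16.5))
print(660-85*c,84-85*s)
go(660-85*c,84-85*s,300,106.5,step=40)
"
```

```text
578.5003225362036 59.85869570016658
t 19.7 tcp [480.6  -2.5 302.7] yaw 106.0 tilt 0.16 gap 0.237 F [-0.4 -0.2 -1.6]
D [97.9 62.3 -2.7] N 3
linear [[-3.71, 1.1, 0.1], [-3.71, 1.09, 0.1], [-3.71, 1.08, 0.1]]
roll [np.float64(-0.003), np.float64(-0.003), np.float64(-0.003)]
```

Emit:
send_rows(linear=[[-2.5, 0.8, 0], [-3.7, 1.1, 0], [-3.0, 0.9, 0], [-1.3, 0.3, 1.0], [0, 0, 2.0], [0, 0, 1.5], [0, 0, 0.5], [0, 0, 0]], roll=[-0.003, -0.003, -0.003, 0, 0, 0, 0, 0])

```text
t: 20.7
tcp_pos: [571.8, 56.0, 245.5]
eef_rot: [0.446, -3.102, -0.001]
contact_force: [0.0, 0.1, -1.2]
finger_gap: 0.241
```

```bash
python3 -c "
from h import *
c=np.cos(np.radians(16.5));s=np.sin(np.radians(16.5))
go(660-85*c,84-85*s,240,106.5,step=40)
im,d,m=cam('wrist','w11.png')
from m4 import *
p=ctrl.state()['tcp_pos'];axis('w',im,d,m,p[:2],p[2]-211)
im,d,m=cam('scene','s11.png')
axis('s',im,d,m,p[:2],p[2]-211)
"
```

```text
t 20.7 tcp [571.8  56.  245.5] yaw 106.4 tilt 0.44 gap 0.241 F [ 0.   0.1 -1.2]
D [ 6.7  3.9 -5.5] N 1
linear [[-0.76, 0.18, 0.54]]
roll [np.float64(-0.002)]
w handle 766 [571.8  56.1] res 0.22
w shaft 14
w bristle hi 325 [571.3  56.4] res 0.6
w bristle lo 213 [570.9  56.4] res 0.32
s handle 55 [572.7  55.1] res 0.95
s shaft 26 [571.9  54.9] res 0.84
s bristle hi 106 [571.1  56.2] res 1.96
s bristle lo 97 [570.7  56. ] res 1.17
```

View pics/w11.png

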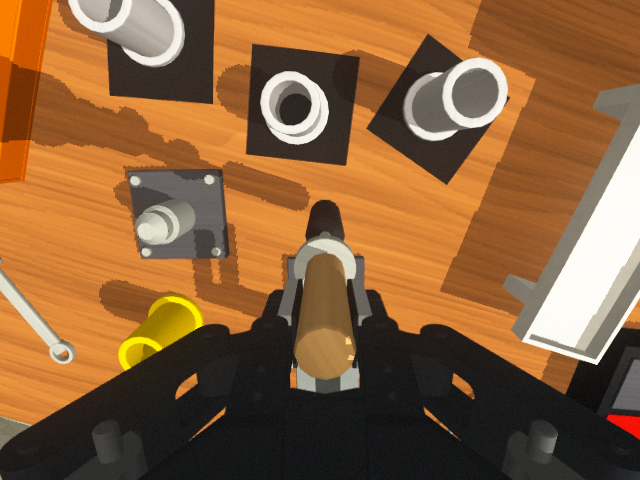

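View pics/s11.png

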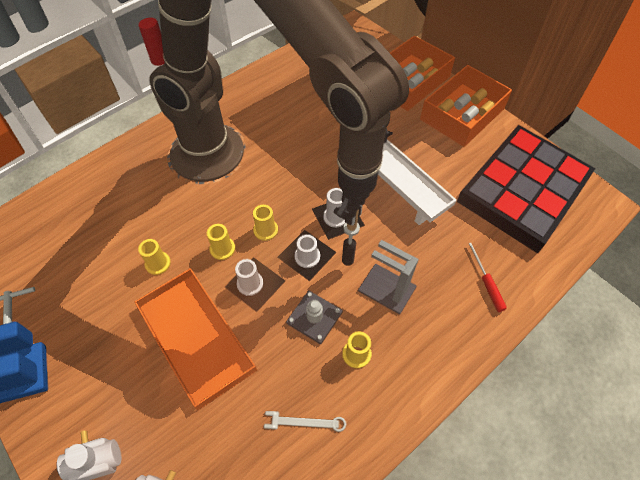

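Emit:
send_rows(linear=[[-1.0, 0.15, 0.4], [-2.0, 0, 0], [-1.0, 0, 0], [0, 0, 0], [0, 0, 0]], roll=[-0.002, 0, 0, 0, 0])

```text
t: 21.42
tcp_pos: [612.8, 69.9, 243.3]
eef_rot: [0.451, -3.106, -0.003]
contact_force: [-1.6, 0.3, -0.0]
finger_gap: 0.243
```

```bash
python3 -c "
from h import *
go(660.5,84.2,240,106.5,step=40)
im,d,m=cam('wrist','w12.png')
from m4 import *
from m3 import *
p=ctrl.state()['tcp_pos'];axis('w',im,d,m,p[:2],p[2]-211); meas(im,d,m)
cv2.imwrite('pics/w12c.png',cv2.resize(im[200:420,200:460,::-1],None,fx=2.5,fy=2.5))
"
```

```text
t 21.43 tcp [612.8  69.9 243.3] yaw 106.5 tilt 0.2 gap 0.243 F [-1.6  0.3 -0. ]
D [47.7 14.3 -3.3] N 2
linear [[-2.49, 0.01, 0.16], [-2.49, 0.01, 0.16]]
roll [np.float64(0.0), np.float64(0.0)]
w handle 765 [612.9  70.1] res 0.22
w shaft 11
w bristle hi 304 [612.9  70.6] res 0.44
w bristle lo 207 [612.7  70.6] res 0.32
T 2018 z 98.4 encl [434.5 136.6] 26.3
S 1792 z 68.4 encl [479.5  -1.8] 26.0
gauge base 6817 z 13.6 [622.  -97.6] [100.9 101. ] 16.8
gauge nose 565 z 80.5 [621.8 -96.7] [23.8 24.5] 42.5
handle top 2069 z 259.6 [613.4  69. ] [23.8 46.5] 15.0
fork 1082 z 162.7 [705.7  98.4] [26.3 49.6] 14.8
rack 3016 z 74.2 [527.8 337.5] [ 96.7 215. ] 87.8
tray 39 z 31.2 [ 515.5 -273.2] [ 3.2 23.7] 86.7
```

View pics/w12c.png

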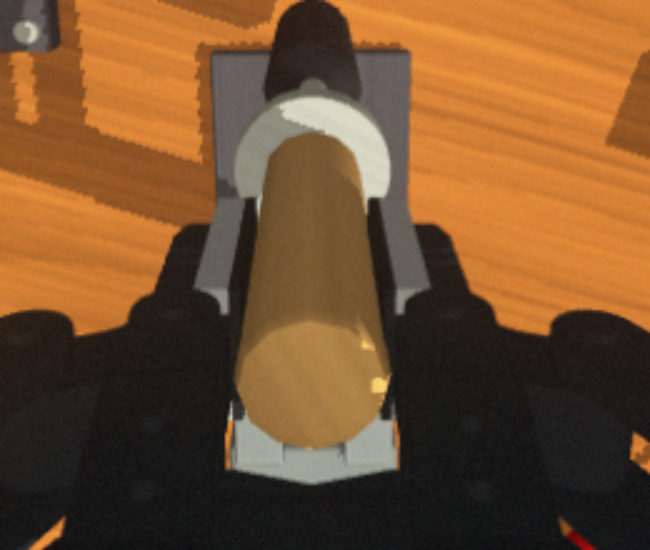

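The slot at crop x≈282–348 is centred on the brush. I'll slide it in.

Emit:
send_rows(linear=[[-1.2, 0, 0.1], [-1.5, 0, 0.1], [-1.2, 0, 0], [-0.4, 0, 0], [0, 0, 0], [0, 0, 0]], roll=[0, 0, 0, 0, 0, 0])

```text
t: 22.22
tcp_pos: [655.9, 82.7, 241.2]
eef_rot: [0.451, -3.106, -0.003]
contact_force: [-0.5, 0.1, -1.9]
finger_gap: 0.246
```

```bash
python3 -c "
from h import *
go(660.5,84.2,226,106.5,step=40)
im,d,m=cam('wrist','w13.png')
from m4 import *
p=ctrl.state()['tcp_pos'];axis('w',im,d,m,p[:2],p[2]-211)
"
```

```text
t 22.23 tcp [655.9  82.7 241.2] yaw 106.5 tilt 0.21 gap 0.246 F [-0.5  0.1 -1.9]
D [  4.6   1.5 -15.2] N 1
linear [[-0.49, 0.01, 1.52]]
roll [np.float64(0.0)]
w handle 769 [656.   82.9] res 0.22
w shaft 11
w bristle hi 239 [656.   83.3] res 0.46
w bristle lo 203 [655.7  83.4] res 0.32
```

Emit:
send_rows(linear=[[-0.4, 0, 0.5], [0, 0, 0.6], [0, 0, 0.2], [0, 0, 0], [0, 0, 0]], roll=[0, 0, 0, 0, 0])

```text
t: 22.9
tcp_pos: [659.3, 83.7, 227.3]
eef_rot: [0.45, -3.106, -0.003]
contact_force: [-0.1, -0.6, -1.7]
finger_gap: 0.243
```

```bash
python3 -c "
from h import *
go(660.5,84.2,226,106.5,step=40)
"
```

```text
t 22.9 tcp [659.3  83.7 227.3] yaw 106.5 tilt 0.24 gap 0.243 F [-0.1 -0.6 -1.7]
D [ 1.2  0.5 -1.3] N 1
linear [[-0.13, 0.01, 0.13]]
roll [np.float64(0.0)]
```

Emit:
send_rows(linear=[[-0.1, 0, 0.12], [0, 0, 0], [0, 0, 0]], roll=[0, 0, 0])

```text
t: 23.28
tcp_pos: [660.5, 84.0, 226.4]
eef_rot: [0.45, -3.106, -0.003]
contact_force: [0.4, 0.1, -1.9]
finger_gap: 0.244
```

Emit:
send_rows(linear=[[0, 0, 0], [0, 0, 0], [0, 0, 0], [0, 0, 0], [0, 0, 0]], roll=[0, 0, 0, 0, 0], fingers=5.0)

```text
t: 23.9
tcp_pos: [661.0, 84.1, 227.3]
eef_rot: [0.45, -3.108, -0.004]
contact_force: [-0.3, 0.1, 0.5]
finger_gap: 0.585
```

```bash
python3 -c "
from h import *
go(660.5,84.2,226,106.5,step=40)
im,d,m=cam('wrist','w14.png')
from m4 import *
p=ctrl.state()['tcp_pos'];axis('w',im,d,m,p[:2],p[2]-211)
"
```

```text
t 23.9 tcp [661.   84.1 227.3] yaw 106.5 tilt 0.15 gap 0.585 F [-0.3  0.1  0.5]
D [-0.5  0.1 -1.3] N 1
linear [[0.04, 0.03, 0.13]]
roll [np.float64(-0.0)]
w handle 756 [660.5  84.3] res 0.22
w shaft 3
w bristle hi 338 [661.2  84.8] res 1.27
w bristle lo 200 [660.9  84.6] res 0.26
```

View pics/w14.png

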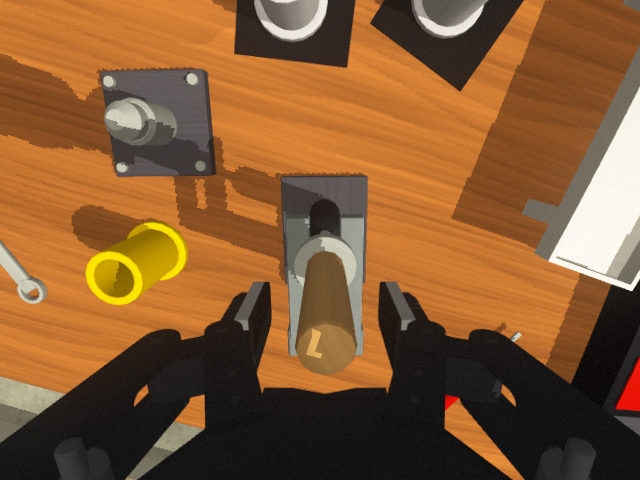

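The brush hangs upright in the fork, its axis at (660.9,84.5), and it is released. I'll back up and go to the tall liner.

Emit:
send_rows(linear=[[0, 0, -1.5], [0, 0, -2.5], [0, 0, -2.5], [0, 0, -2], [0, 0, -0.5]], roll=[0, 0, 0, 0, 0], fingers=8.5)

```text
t: 24.58
tcp_pos: [661.4, 83.7, 324.0]
eef_rot: [-0.45, 3.108, 0.003]
contact_force: [0.2, -0.5, 0.6]
finger_gap: 0.997
```

```bash
python3 -c "
from h import *
go(434.3,136.3,220,90,step=45)
"
```

```text
t 24.57 tcp [661.4  83.7 324. ] yaw 106.5 tilt 0.14 gap 0.997 F [ 0.2 -0.5  0.6]
D [-227.1   52.6 -104. ] N 6
linear [[3.38, 1.91, 1.73], [3.47, 1.75, 1.73], [3.55, 1.58, 1.73], [3.62, 1.41, 1.73], [3.69, 1.23, 1.73], [3.74, 1.05, 1.73]]
roll [np.float64(0.048), np.float64(0.048), np.float64(0.048), np.float64(0.048), np.float64(0.048), np.float64(0.048)]
```

Emit:
send_rows(linear=[[3.4, 1.9, 0], [3.5, 1.8, 0], [3.6, 1.6, 1.5], [3.6, 1.4, 3], [3.7, 1.2, 3], [3.0, 0.8, 2], [0, 0, 0], [0, 0, 0]], roll=[0.048, 0.048, 0.048, 0.048, 0.048, 0.048, 0, 0])

```text
t: 25.58
tcp_pos: [434.5, 135.5, 226.4]
eef_rot: [0.014, 3.139, 0.004]
contact_force: [0.9, 0.2, -0.0]
finger_gap: 0.996
```

```bash
python3 -c "
from h import *
im,d,m=cam('wrist','w15.png')
from m3 import *
meas(im,d,m)
go(434.3,136.3,180,90,step=45)
"
```

```text
T 1693 z 98.5 encl [434.3 136.9] 25.8
M 483 z 83.0 encl [ 447.9 -149.7] 22.5
S 1227 z 68.3 encl [478.9  -1.5] 26.3
gauge base 1427 z 13.4 [ 589.1 -107.4] [ 32.7 101.8] 16.8
rack 5077 z 74.3 [447.7 341.9] [ 96.7 226.2] 87.5
t 25.62 tcp [434.4 135.4 226.3] yaw 89.5 tilt 0.2 gap 0.994 F [ 0.1 -0.6 -1. ]
D [ -0.1   0.9 -46.3] N 2
linear [[0.01, 0.04, 2.31], [0.01, 0.04, 2.31]]
roll [np.float64(-0.005), np.float64(-0.005)]
```

View pics/w15.png

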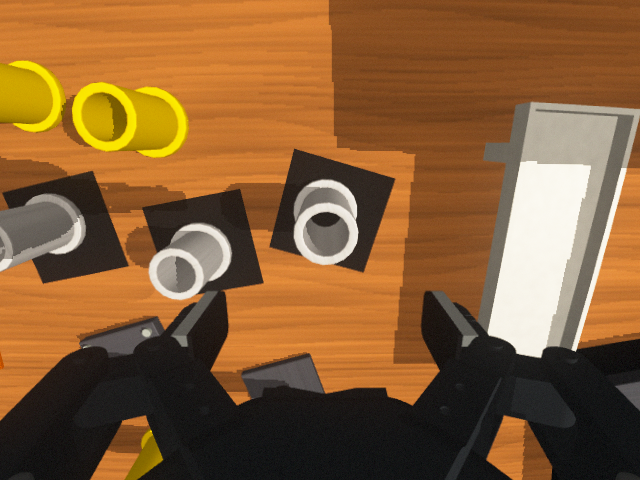

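The tall liner's mouth is at (326,235), centred between the pads. I'll descend.

Emit:
send_rows(linear=[[0, 0.1, 2], [0, 0, 3], [0, 0, 3.5], [0, 0, 3], [0, 0, 2], [0, 0, 0.8], [0, 0, 0], [0, 0, 0]], roll=[-0.005, -0.005, 0, 0, 0, 0, 0, 0])

```text
t: 26.62
tcp_pos: [447.1, 136.7, 83.8]
eef_rot: [0.004, 3.126, 0.009]
contact_force: [0.6, 0.5, -0.4]
finger_gap: 0.994
```

```bash
python3 -c "
from h import *
go(434.3,136.5,72,90,step=45)
"
```

```text
t 26.62 tcp [447.1 136.7  83.8] yaw 89.8 tilt 0.94 gap 0.994 F [ 0.6  0.5 -0.4]
D [-12.8  -0.2 -11.8] N 1
linear [[1.3, -0.03, 1.16]]
roll [np.float64(-0.003)]
```

```bash
python3 -c "
from h import *
print(ctrl.state()['joints'].round(2)); print(Ro.from_rotvec(ctrl.state()['eef_rot']).as_matrix().round(3))
"
```

```text
[-0.6   0.37  0.24  2.15 -0.15  0.61  1.31]
[[-1.     0.003  0.015]
 [ 0.003  1.     0.006]
 [-0.015  0.006 -1.   ]]
```

Emit:
send_rows(linear=[[1.0, 0, 0.6], [0.3, 0, 0], [0, 0, 0], [0, 0, 0]], roll=[0, 0, 0, 0])

```text
t: 27.12
tcp_pos: [433.9, 137.3, 78.9]
eef_rot: [0.004, 3.124, 0.012]
contact_force: [-0.2, 0.5, -0.4]
finger_gap: 0.996
```

```bash
python3 -c "
from h import *
go(434.3,136.5,72,90,step=45)
print(ctrl.state()['joints'].round(2)); print(Ro.from_rotvec(ctrl.state()['eef_rot']).as_matrix().round(3))
"
```

```text
t 27.12 tcp [433.9 137.3  78.9] yaw 89.9 tilt 1.12 gap 0.996 F [-0.2  0.5 -0.4]
D [ 0.4 -0.8 -6.9] N 1
linear [[-0.03, -0.09, 0.69]]
roll [np.float64(-0.002)]
[-0.61  0.36  0.23  2.19 -0.15  0.59  1.3 ]
[[-1.     0.002  0.018]
 [ 0.002  1.     0.007]
 [-0.018  0.008 -1.   ]]
```

Emit:
send_rows(linear=[[0, -0.1, 0.7], [0, 0, 0], [0, 0, 0]], roll=[0, 0, 0])

```text
t: 27.5
tcp_pos: [434.3, 136.3, 71.3]
eef_rot: [0.004, 3.123, 0.012]
contact_force: [0.1, 0.5, 0.8]
finger_gap: 0.998
```

Emit:
send_rows(linear=[[0, 0, 0], [0, 0, 0], [0, 0, 0], [0, 0, 0]], roll=[0, 0, 0, 0], fingers=4.0)

```text
t: 28.0
tcp_pos: [434.4, 136.2, 71.8]
eef_rot: [0.004, 3.123, 0.012]
contact_force: [0.0, 0.3, -0.3]
finger_gap: 0.598
```

```bash
python3 -c "
from h import *
go(434.3,136.5,170,90,step=45)
im,d,m=cam('wrist','w16.png')
"
```

```text
t 28.0 tcp [434.4 136.2  71.8] yaw 89.8 tilt 1.13 gap 0.598 F [ 0.   0.3 -0.3]
D [-0.1  0.3 98.2] N 3
linear [[-0.06, 0.03, -3.27], [-0.06, 0.03, -3.27], [-0.06, 0.03, -3.27]]
roll [np.float64(-0.001), np.float64(-0.001), np.float64(-0.001)]
```

View pics/w16.png

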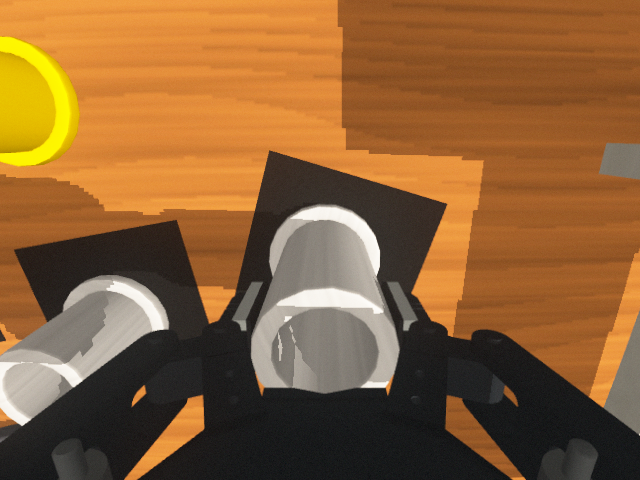

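Emit:
send_rows(linear=[[0, 0, -1.5], [0, 0, -2.5], [0, 0, -3], [0, 0, -2.5], [0, 0, -1.2], [0, 0, -0.3], [0, 0, 0]], roll=[0, 0, 0, 0, 0, 0, 0])

```text
t: 28.92
tcp_pos: [430.7, 134.7, 186.6]
eef_rot: [0.005, 3.126, 0.01]
contact_force: [0.2, -0.8, -3.4]
finger_gap: 0.602
```

```bash
python3 -c "
from h import *
go(621.8,-97.6,185,90,step=45)
print(Ro.from_rotvec(ctrl.state()['eef_rot']).as_matrix().round(3))
"
```

```text
t 28.93 tcp [430.7 134.7 186.6] yaw 89.8 tilt 0.98 gap 0.602 F [ 0.2 -0.8 -3.4]
D [ 191.1 -232.3   -1.6] N 7
linear [[-2.74, -3.31, 0.05], [-2.74, -3.31, 0.05], [-2.74, -3.31, 0.05], [-2.73, -3.31, 0.05], [-2.73, -3.32, 0.05], [-2.73, -3.32, 0.05], [-2.73, -3.32, 0.05]]
roll [np.float64(-0.0), np.float64(-0.0), np.float64(-0.0), np.float64(-0.0), np.float64(-0.0), np.float64(-0.0), np.float64(-0.0)]
[[-1.     0.003  0.016]
 [ 0.003  1.     0.006]
 [-0.016  0.006 -1.   ]]
```

Emit:
send_rows(linear=[[-1.5, -1.8, 0], [-2.7, -3.3, 0], [-3.3, -4.0, 0], [-3.3, -4.0, 0], [-3.3, -4.0, 0], [-2.7, -3.3, 0], [-1.5, -1.8, 0], [0, 0, 0]], roll=[0, 0, 0, 0, 0, 0, 0, 0])

```text
t: 29.92
tcp_pos: [614.7, -93.7, 176.3]
eef_rot: [0.003, -3.141, -0.005]
contact_force: [-0.1, -0.5, -3.0]
finger_gap: 0.6
```

Emit:
send_rows(linear=[[0, 0, 0], [0, 0, 0]], roll=[0, 0])

```text
t: 30.18
tcp_pos: [613.2, -92.0, 174.4]
eef_rot: [0.005, -3.138, -0.006]
contact_force: [-0.0, 1.0, -3.1]
finger_gap: 0.598
```

```bash
python3 -c "
from h import *
go(621.8,-97.6,185,90,step=45)
print(Ro.from_rotvec(ctrl.state()['eef_rot']).as_matrix().round(3))
for n in ['wrist','top']:
  im,d,m=cam(n,n+'17.png'); 
  from m3 import *
  meas(im,d,m)
  print(ctrl.state()['tcp_pos'])
"
```

```text
t 30.18 tcp [613.2 -92.  174.4] yaw 90.2 tilt 0.32 gap 0.598 F [-0.   1.  -3.1]
D [ 8.6 -5.6 10.6] N 1
linear [[-0.85, -0.56, -1.07]]
roll [np.float64(0.003)]
[[-1.    -0.003 -0.004]
 [-0.003  1.     0.004]
 [ 0.004  0.004 -1.   ]]
M 814 z 83.4 encl [ 462.5 -162.8] 19.4
S 2999 z 68.5 encl [480.   -1.7] 26.5
gauge base 4399 z 13.7 [621.8 -98.1] [ 99.5 100.4] 16.8
fork 2131 z 163.3 [666.1  66.3] [58.8 14.1] 13.4
tray 2364 z 33.0 [ 535.  -320.1] [ 92.9 195.8] 85.2
[613.17997815 -91.77563672 174.43050331]
S 62 z 69.1 encl [482.7  14.2] 19.7
handle top 119 z 254.1 [658.3  84.2] [19.3 21. ] 1.8
fork 669 z 163.9 [678.3  89.2] [95.3 49.8] 17.8
rack 1193 z 75.1 [484.3 339.9] [ 97.2 301.2] 87.6
tray 1009 z 34.2 [ 473.6 -351.2] [162.  310.9] 85.5
[613.39200179 -91.84203342 174.7419192 ]
```

View pics/wrist17.png

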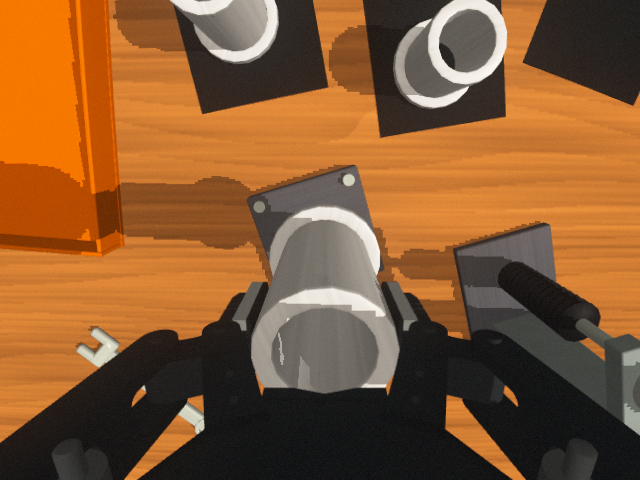

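```bash
cat > m5.py <<'E'
from h import *
from scipy.optimize import least_squares
def sleeve(H,grip,r=26):
    m=ctrl.camera_model('wrist'); s=ctrl.state(); p=s['tcp_pos']; im,d=ctrl.camera('wrist'); P=cloud(m,d); b=p[2]-grip
    for a,e in [(12,30),(30,50),(2,7)]:
        rr=34 if a==2 else r
        k=(d>0)&(np.hypot(P[...,0]-p[0],P[...,1]-p[1])<rr+12)&(P[...,2]>b+a)&(P[...,2]<b+e)&(abs(P[...,1]-p[1])<24 if a>5 else True)
        q=P[k]
        if len(q)<30: print('few',len(q)); continue
        f=least_squares(lambda c:np.hypot(q[:,0]-c[0],q[:,1]-c[1])-rr,p[:2],loss='soft_l1',f_scale=.5)
        print('slice',a,e,len(q),'centre-tcp',(f.x-p[:2]).round(1),'centre',f.x.round(1),'res',np.median(abs(f.fun)).round(2))
    return im,d,m
E
python3 -c "
from m5 import *
sleeve(100,71.8)
go(621.8,-97.6,185,90,step=45)"
```

```text
slice 12 30 614 centre-tcp [-0.6  0.3] centre [612.8 -91.6] res 0.15
slice 30 50 1608 centre-tcp [-1.   0.2] centre [612.4 -91.6] res 0.9
slice 2 7 327 centre-tcp [-0.7  0.7] centre [612.7 -91.2] res 0.45
t 30.32 tcp [613.6 -92.  175. ] yaw 90.2 tilt 0.28 gap 0.6 F [ 0.1 -0.1 -3.4]
D [ 8.2 -5.6 10. ] N 1
linear [[-0.82, -0.56, -1.01]]
roll [np.float64(0.003)]
```

Emit:
send_rows(linear=[[-0.9, -0.6, 0.3], [0, 0, 0.5], [0, 0, 0], [0, 0, 0]], roll=[0, 0, 0, 0])

```text
t: 30.82
tcp_pos: [623.4, -97.7, 166.6]
eef_rot: [0.007, -3.139, -0.006]
contact_force: [-0.2, -0.7, -3.0]
finger_gap: 0.604
```

```bash
python3 -c "
from m5 import *
sleeve(100,71.8)
go(622.5,-98,150,90,step=45)"
```

```text
slice 12 30 609 centre-tcp [-0.5  0.3] centre [622.8 -97.4] res 0.15
slice 30 50 1618 centre-tcp [-0.9  0.2] centre [622.5 -97.5] res 0.85
slice 2 7 332 centre-tcp [-0.6  0.6] centre [622.8 -97.1] res 0.44
t 30.88 tcp [623.3 -97.6 166.6] yaw 90.3 tilt 0.27 gap 0.6 F [ 0.6 -0.3 -2.9]
D [ -0.8  -0.4 -16.6] N 1
linear [[0.07, -0.05, 1.66]]
roll [np.float64(0.005)]
```

Emit:
send_rows(linear=[[0.1, 0, 0.8], [0, 0, 1.0], [0, 0, 0.5], [0, 0, 0]], roll=[0, 0, 0, 0])

```text
t: 31.38
tcp_pos: [621.7, -97.3, 141.6]
eef_rot: [0.007, -3.139, -0.007]
contact_force: [0.1, 0.2, -2.3]
finger_gap: 0.603
```

```bash
python3 -c "
from m5 import *
go(622.5,-98,130,90,step=45)"
```

```text
t 31.38 tcp [621.7 -97.3 141.6] yaw 90.3 tilt 0.3 gap 0.603 F [ 0.1  0.2 -2.3]
D [  0.8  -0.7 -11.6] N 1
linear [[-0.08, -0.07, 1.16]]
roll [np.float64(0.005)]
```

Emit:
send_rows(linear=[[-0.1, 0, 0.4], [0, 0, 0.4], [0, 0, 0.2], [0, 0, 0]], roll=[0, 0, 0, 0])

```text
t: 31.88
tcp_pos: [623.3, -97.5, 131.4]
eef_rot: [0.007, -3.14, -0.006]
contact_force: [-0.5, 0.0, -1.7]
finger_gap: 0.599
```

Emit:
send_rows(linear=[[0, 0, 0.3], [0, 0, 0]], roll=[0, 0])

```text
t: 32.12
tcp_pos: [624.0, -98.2, 130.0]
eef_rot: [-0.007, 3.141, 0.006]
contact_force: [-2.2, 0.8, -1.5]
finger_gap: 0.6
```

Emit:
send_rows(linear=[[0, 0, 0.3], [0, 0, 0]], roll=[0, 0])

```text
t: 32.38
tcp_pos: [624.4, -98.3, 130.0]
eef_rot: [-0.006, 3.14, 0.007]
contact_force: [-4.3, -0.0, -1.9]
finger_gap: 0.598
```

Emit:
send_rows(linear=[[0.2, 0, 0], [0, 0, 0.3], [0, 0, 0.2], [0, 0, 0]], roll=[0, 0, 0, 0])

```text
t: 32.88
tcp_pos: [623.8, -98.4, 129.8]
eef_rot: [-0.006, 3.134, 0.009]
contact_force: [-3.2, -0.6, -1.1]
finger_gap: 0.596
```

Emit:
send_rows(linear=[[0, 0, 0.4], [0, 0, 0.4], [0, 0, 0]], roll=[0, 0, 0])

```text
t: 33.25
tcp_pos: [625.3, -98.7, 129.6]
eef_rot: [-0.005, 3.129, 0.013]
contact_force: [-3.9, -1.4, -2.4]
finger_gap: 0.596
```

```bash
python3 -c "
from m5 import *
sleeve(100,71.8)
go(622.5,-98,130,90,step=45)"
```

```text
slice 12 30 671 centre-tcp [-1.5  0.5] centre [623.8 -98.2] res 0.16
slice 30 50 1484 centre-tcp [-1.3  0.4] centre [624.  -98.4] res 0.48
slice 2 7 245 centre-tcp [-2.   1.1] centre [623.3 -97.7] res 0.29
t 33.3 tcp [625.5 -98.8 129.6] yaw 90.2 tilt 0.89 gap 0.597 F [-5.   0.5  9.4]
D [-3.   0.8  0.4] N 1
linear [[0.3, 0.08, -0.05]]
roll [np.float64(0.003)]
```

Emit:
send_rows(linear=[[0.2, 0.05, -0.05], [0, 0, 0]], roll=[0, 0])

```text
t: 33.55
tcp_pos: [624.2, -98.6, 129.9]
eef_rot: [-0.005, 3.126, 0.011]
contact_force: [-0.3, -0.2, 1.4]
finger_gap: 0.605
```

Emit:
send_rows(linear=[[0, 0, 0], [0, 0, 0], [0, 0, 0], [0, 0, 0]], roll=[0, 0, 0, 0], fingers=7.0)

```text
t: 34.05
tcp_pos: [624.6, -98.0, 129.1]
eef_rot: [-0.006, 3.126, 0.012]
contact_force: [0.0, -0.1, 0.7]
finger_gap: 0.819
```

```bash
python3 -c "
from m5 import *
im,d,m=sleeve(100,71.8)
cv2.imwrite('pics/w18.png',im[:,:,::-1])
go(622.5,-98,130,90,step=45)
im,d,m=cam('top','t18.png');im,d,m=cam('scene','s18.png')"
```

```text
slice 12 30 658 centre-tcp [-1.2 -0.1] centre [623.3 -98.2] res 0.15
slice 30 50 1438 centre-tcp [-1.2 -0.3] centre [623.4 -98.3] res 0.48
slice 2 7 145 centre-tcp [-1.6  0. ] centre [622.9 -98. ] res 0.13
t 34.1 tcp [624.6 -98.  129.1] yaw 90.2 tilt 0.97 gap 0.816 F [0.5 0.1 0.5]
D [-2.1  0.   0.9] N 1
linear [[0.21, 0.0, -0.09]]
roll [np.float64(0.004)]
```

View pics/w18.png

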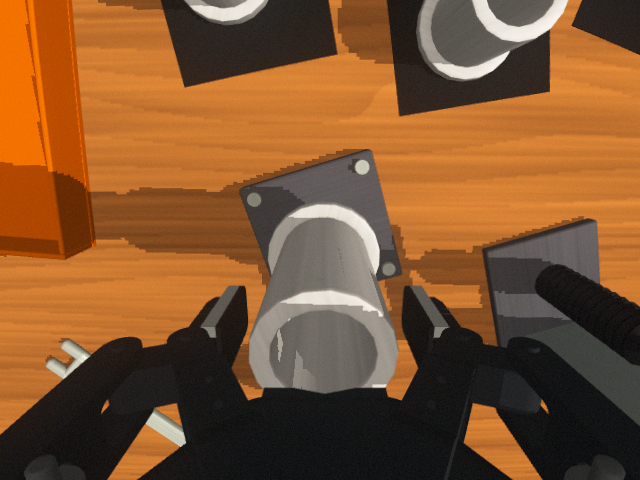

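View pics/s18.png

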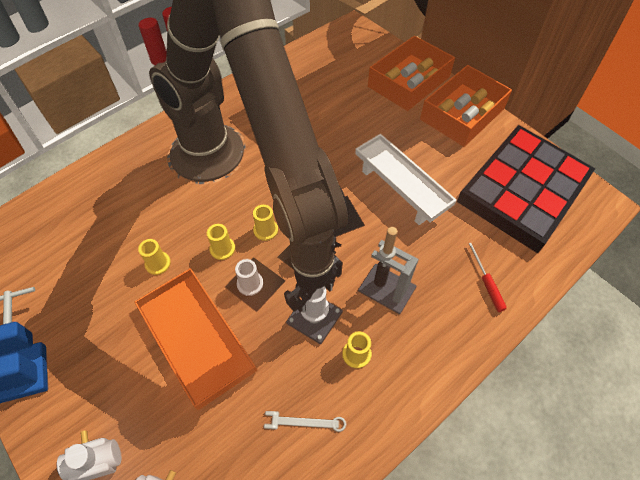

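The liner rests upright on the shoulder with the fingers open, at centre (623,-98), and did not go further, so it is undersize. It goes to the tray.

Emit:
send_rows(linear=[[0.1, 0, 0], [0, 0, 0], [0, 0, 0], [0, 0, 0], [0, 0, 0]], roll=[0, 0, 0, 0, 0], fingers=4.0)

```text
t: 34.83
tcp_pos: [623.6, -98.2, 129.5]
eef_rot: [-0.005, 3.126, 0.012]
contact_force: [-0.0, 0.7, 0.7]
finger_gap: 0.602
```

Emit:
send_rows(linear=[[0, 0, -1], [0, 0, -1.5], [0, 0, -1.5], [0, 0, -0.5], [0, 0, 0]], roll=[0, 0, 0, 0, 0])

```text
t: 35.45
tcp_pos: [622.3, -98.4, 177.5]
eef_rot: [-0.005, 3.127, 0.012]
contact_force: [-0.2, -0.0, -3.2]
finger_gap: 0.599
```

```bash
python3 -c "
from m5 import *
sleeve(100,71.8)
go(559.5,-357.5,170,86,step=45)"
```

```text
slice 12 30 671 centre-tcp [-0.2  0.2] centre [622.2 -98.2] res 0.14
slice 30 50 1438 centre-tcp [-0.1  0.1] centre [622.2 -98.3] res 0.44
slice 2 7 190 centre-tcp [-0.5  0.4] centre [621.8 -98. ] res 0.18
t 35.5 tcp [622.3 -98.4 177.3] yaw 90.2 tilt 0.94 gap 0.6 F [ 0.4  0.4 -2.9]
D [ -62.8 -259.1   -7.3] N 6
linear [[1.06, -4.32, 0.07], [1.01, -4.33, 0.07], [0.96, -4.34, 0.07], [0.9, -4.35, 0.07], [0.85, -4.36, 0.07], [0.8, -4.37, 0.07]]
roll [np.float64(0.012), np.float64(0.012), np.float64(0.012), np.float64(0.012), np.float64(0.012), np.float64(0.012)]
```

Emit:
send_rows(linear=[[0.6, -2.2, 0], [1.0, -4.3, 0], [1.0, -4.8, 0], [1.0, -4.8, 0], [0.9, -4.5, 0], [0.8, -3.6, 0], [0.4, -2.0, 0], [0, 0, 0]], roll=[0.012, 0.012, 0.012, 0.012, 0.012, 0.012, 0, 0])

```text
t: 36.5
tcp_pos: [548.8, -371.9, 170.1]
eef_rot: [0.118, 3.132, 0.011]
contact_force: [-0.8, 1.1, -4.0]
finger_gap: 0.601
```

```bash
python3 -c "
from m5 import *
im,d,m=cam('wrist','w19.png')
go(559.5,-357.5,76,86,step=45)"
```

```text
t 36.55 tcp [ 549.4 -370.5  170. ] yaw 85.8 tilt 0.6 gap 0.602 F [-1.4 -0.4 -2.5]
D [ 10.1  13.  -94. ] N 3
linear [[-0.28, 0.43, 3.14], [-0.28, 0.43, 3.14], [-0.28, 0.43, 3.14]]
roll [np.float64(-0.001), np.float64(-0.001), np.float64(-0.001)]
```

View pics/w19.png

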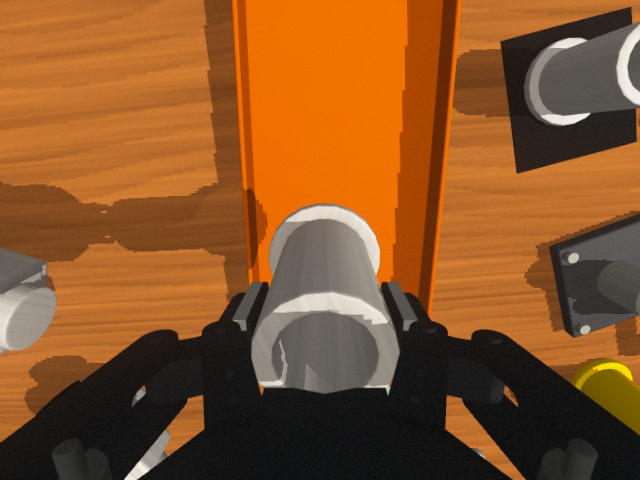

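Emit:
send_rows(linear=[[-0.4, 0.6, 1.5], [-0.4, 0.7, 2.2], [0, 0, 2.2], [0, 0, 1.8], [0, 0, 0.8], [0, 0, 0], [0, 0, 0]], roll=[0, 0, 0, 0, 0, 0, 0])

```text
t: 37.42
tcp_pos: [565.5, -344.2, 78.9]
eef_rot: [0.093, 3.132, 0.023]
contact_force: [-0.6, -0.2, -2.7]
finger_gap: 0.602
```

```bash
python3 -c "
from m5 import *
go(559.5,-357.5,75.5,86,step=45)"
```

```text
t 37.42 tcp [ 565.5 -344.2   78.9] yaw 86.6 tilt 0.95 gap 0.602 F [-0.6 -0.2 -2.7]
D [ -6.  -13.3  -3.4] N 1
linear [[0.52, -1.37, 0.32]]
roll [np.float64(0.01)]
```

Emit:
send_rows(linear=[[0.4, -0.8, 0.1], [0, 0, 0.2], [0, 0, 0], [0, 0, 0]], roll=[0, 0, 0, 0])

```text
t: 37.92
tcp_pos: [561.1, -354.1, 77.6]
eef_rot: [0.096, 3.129, 0.02]
contact_force: [-0.8, 0.0, -2.6]
finger_gap: 0.601
```

Emit:
send_rows(linear=[[0, 0, 0], [0, 0, 0], [0, 0, 0]], roll=[0, 0, 0], fingers=8.5)

```text
t: 38.3
tcp_pos: [562.1, -354.4, 78.7]
eef_rot: [0.095, 3.127, 0.019]
contact_force: [0.2, 0.6, -0.6]
finger_gap: 0.996
```

Emit:
send_rows(linear=[[0, 0, -1.0], [0, 0, -2.5], [0, 0, -3.0], [0, 0, -3], [0, 0, -2], [0, 0, 0]], roll=[0, 0, 0, 0, 0, 0])

```text
t: 39.05
tcp_pos: [560.9, -356.2, 201.0]
eef_rot: [0.095, 3.125, 0.017]
contact_force: [-0.5, -0.5, -0.7]
finger_gap: 0.996
```

```bash
python3 -c "
from m3 import *
im,d,m=cam('wrist','w20.png')
meas(im,d,m,dict(T=((560,-352),104),M=((446,-163),85),S=((481,-2),70)))
go(445.5,-162.2,200,90,step=45)"
```

```text
T 2118 z 102.5 encl [ 559.4 -353. ] 25.9
M 2691 z 83.4 encl [ 445.1 -163. ] 26.5
gauge base 6426 z 13.6 [621.  -98.5] [101.2 101.7] 17.1
gauge nose 523 z 80.4 [ 621.4 -101.5] [25.4 20.4] 0.1
tray 4091 z 33.3 [ 507.3 -353. ] [160.8 246.4] 85.5
t 39.1 tcp [ 560.5 -355.8  199.8] yaw 86.5 tilt 1.02 gap 0.999 F [ 0.9 -0.2  0.4]
D [-115.   193.6    0.2] N 6
linear [[2.11, 3.1, 0.01], [2.08, 3.13, 0.01], [2.05, 3.15, 0.01], [2.01, 3.17, 0.01], [1.98, 3.19, 0.01], [1.95, 3.21, 0.01]]
roll [np.float64(-0.01), np.float64(-0.01), np.float64(-0.01), np.float64(-0.01), np.float64(-0.01), np.float64(-0.01)]
```

View pics/w20.png

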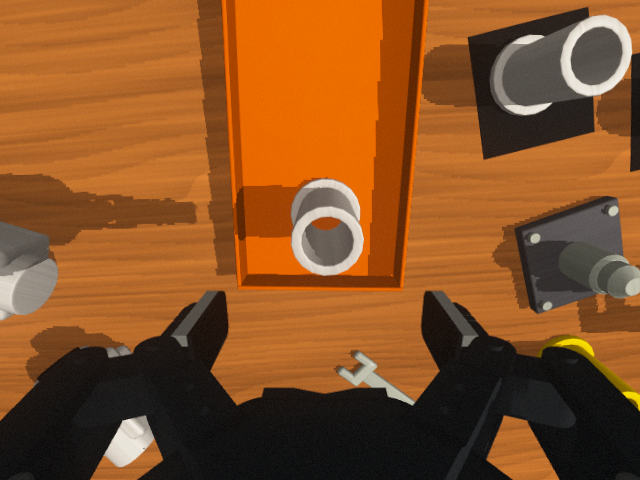

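The tall liner stands upright in the tray at (327,240). Next is the middle liner.

Emit:
send_rows(linear=[[1.2, 1.7, 0], [2.1, 3.2, 0], [2.3, 3.5, 0], [2.3, 3.5, 0], [2.0, 3.2, 0.5], [1.5, 2.4, 0.5], [0, 0, 0], [0, 0, 0]], roll=[-0.01, -0.01, -0.01, -0.01, -0.01, 0, 0, 0])

```text
t: 40.1
tcp_pos: [445.2, -169.8, 182.4]
eef_rot: [0.013, 3.139, 0.021]
contact_force: [-0.1, 0.2, -0.2]
finger_gap: 0.999
```

```bash
python3 -c "
from m3 import *
im,d,m=cam('wrist','w21.png')
meas(im,d,m)
go(445.5,-162.2,58,90,step=45)"
```

```text
M 2101 z 83.5 encl [ 445.2 -162.6] 25.9
S 1680 z 68.3 encl [479.4  -2.2] 26.8
gauge base 4037 z 13.6 [ 611.1 -100.9] [ 80.1 100.2] 17.0
tray 4703 z 33.1 [ 455.3 -348.9] [161.4 270.5] 85.4
t 40.15 tcp [ 445.1 -169.8  182.3] yaw 89.5 tilt 0.8 gap 0.992 F [-0.   0.5 -0.8]
D [   0.4    7.6 -124.3] N 3
linear [[-0.0, 0.2, 4.15], [-0.0, 0.2, 4.15], [-0.0, 0.2, 4.15]]
roll [np.float64(-0.003), np.float64(-0.003), np.float64(-0.003)]
```

Emit:
send_rows(linear=[[0, 0.7, 1.0], [0, 0, 2], [0, 0, 2.8], [0, 0, 2.5], [0, 0, 1.8], [0, 0, 0.6], [0, 0, 0], [0, 0, 0]], roll=[-0.009, 0, 0, 0, 0, 0, 0, 0])

```text
t: 41.15
tcp_pos: [447.0, -163.0, 69.1]
eef_rot: [0.002, 3.14, 0.019]
contact_force: [0.6, -0.0, 0.8]
finger_gap: 0.998
```

```bash
python3 -c "
from m3 import *
go(445.4,-162.4,58,90,step=45)"
```

```text
t 41.15 tcp [ 447.  -163.    69.1] yaw 89.9 tilt 0.68 gap 0.998 F [ 0.6 -0.   0.8]
D [ -1.6   0.6 -11.1] N 1
linear [[0.16, 0.05, 1.11]]
roll [np.float64(-0.001)]
```

Emit:
send_rows(linear=[[0.15, 0.05, 0.8], [0, 0, 0.3], [0, 0, 0], [0, 0, 0]], roll=[0, 0, 0, 0])

```text
t: 41.65
tcp_pos: [446.3, -162.4, 58.6]
eef_rot: [0.002, 3.137, 0.018]
contact_force: [-1.1, 0.7, 0.3]
finger_gap: 0.994
```

Emit:
send_rows(linear=[[0, 0, 0], [0, 0, 0], [0, 0, 0], [0, 0, 0], [0, 0, 0]], roll=[0, 0, 0, 0, 0], fingers=4.0)

```text
t: 42.28
tcp_pos: [446.5, -162.8, 59.4]
eef_rot: [0.002, 3.136, 0.018]
contact_force: [-0.2, 0.7, 0.4]
finger_gap: 0.598
```

Emit:
send_rows(linear=[[0, 0, -1.5], [0, 0, -2.5], [0, 0, -3], [0, 0, -2.5], [0, 0, -1.2], [0, 0, 0]], roll=[0, 0, 0, 0, 0, 0])

```text
t: 43.02
tcp_pos: [444.7, -163.8, 171.6]
eef_rot: [0.003, 3.138, 0.018]
contact_force: [-1.0, -0.4, -3.7]
finger_gap: 0.603
```

```bash
python3 -c "
from m5 import *
sleeve(85,57.5)
go(622.5,-98,165,90,step=45)"
```

```text
slice 12 30 1421 centre-tcp [-6.7  6.3] centre [ 438.  -157.5] res 2.79
slice 30 50 2667 centre-tcp [-8.1  4.5] centre [ 436.6 -159.3] res 2.93
slice 2 7 2547 centre-tcp [3.8 0.3] centre [ 448.5 -163.5] res 2.21
t 43.08 tcp [ 444.4 -163.7  171. ] yaw 89.9 tilt 0.68 gap 0.601 F [ 0.4  0.7 -3. ]
D [178.1  65.7  -6. ] N 5
linear [[-3.56, 1.32, 0.14], [-3.56, 1.32, 0.14], [-3.56, 1.32, 0.14], [-3.56, 1.32, 0.14], [-3.56, 1.31, 0.14]]
roll [np.float64(-0.0), np.float64(-0.0), np.float64(-0.0), np.float64(-0.0), np.float64(-0.0)]
```

```bash
python3 -c "
from m5 import *
im,d,m=sleeve(85,59.2)
cv2.imwrite('pics/w22.png',im[:,:,::-1])
"
```

```text
slice 12 30 1315 centre-tcp [-6.5  6.6] centre [ 437.8 -157.1] res 2.86
slice 30 50 2573 centre-tcp [-8.   4.6] centre [ 436.4 -159.1] res 2.98
slice 2 7 806 centre-tcp [1.2 0.8] centre [ 445.6 -162.9] res 1.89
```

View pics/w22.png

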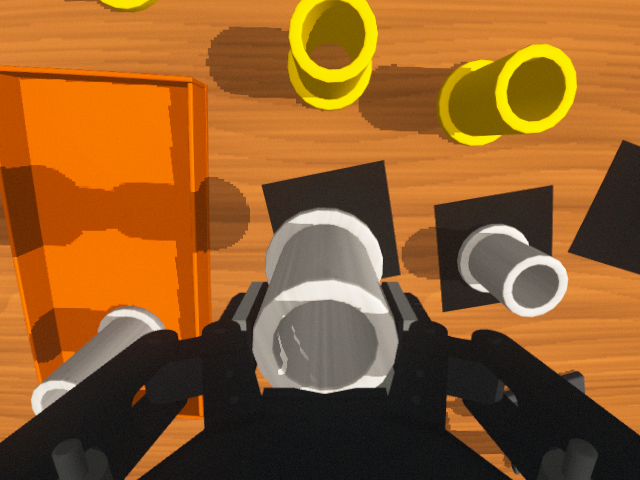

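```bash
sed -i "s/&(abs(P\[...,1\]-p\[1\])<24 if a>5 else True)/\&(abs(P[...,1]-p[1])<24 if a>5 else True)\&(np.arange(480)[:,None]<283)/" m5.py; python3 -c "
from m5 import *
im,d,m=sleeve(85,59.2)
"
```

```text
slice 12 30 701 centre-tcp [-0.8  0.2] centre [ 443.2 -163.4] res 0.13
slice 30 50 1104 centre-tcp [-0.8  0.1] centre [ 443.3 -163.5] res 0.14
slice 2 7 712 centre-tcp [0.9 0.7] centre [ 445.  -162.9] res 1.72
```

Emit:
send_rows(linear=[[-2.0, 0.7, 0], [-3.6, 1.3, 0], [-4, 1.5, 0], [-3.6, 1.3, 0], [-2.6, 0.9, 0], [-1.2, 0.4, 0], [0, 0, 0], [0, 0, 0]], roll=[0, 0, 0, 0, 0, 0, 0, 0])

```text
t: 44.18
tcp_pos: [620.2, -97.2, 162.0]
eef_rot: [-0.001, -3.131, -0.021]
contact_force: [0.0, -0.7, -2.9]
finger_gap: 0.6
```

```bash
python3 -c "
from m5 import *
from m3 import meas
im,d,m=sleeve(85,59.2)
meas(im,d,m)
go(622.5,-98,150,90,step=45)"
```

```text
slice 12 30 701 centre-tcp [-1.2  0.2] centre [618.9 -97. ] res 0.13
slice 30 50 1101 centre-tcp [-0.9  0.1] centre [619.2 -97.2] res 0.15
slice 2 7 620 centre-tcp [-0.6  1.1] centre [619.5 -96.2] res 1.08
S 2419 z 68.4 encl [479.8  -2.1] 26.3
gauge base 5787 z 13.7 [622. -98.] [ 99.9 100.2] 16.9
tray 3069 z 33.1 [ 540.8 -314. ] [ 79.8 185.7] 85.1
t 44.23 tcp [620.1 -97.3 162.1] yaw 90.0 tilt 0.98 gap 0.602 F [ 0.  -0.3 -1.7]
D [  2.4  -0.7 -12.1] N 1
linear [[-0.25, -0.09, 1.21]]
roll [np.float64(-0.001)]
```

Emit:
send_rows(linear=[[-0.3, -0.1, 0.5], [0, 0, 0.9], [0, 0, 0.9], [0, 0, 0.5], [0, 0, 0]], roll=[0, 0, 0, 0, 0])

```text
t: 44.85
tcp_pos: [621.4, -99.3, 132.3]
eef_rot: [-0.005, -3.131, -0.022]
contact_force: [-0.5, -0.5, -2.9]
finger_gap: 0.602
```

```bash
python3 -c "
from m5 import *
im,d,m=sleeve(85,59.2)
go(622.9,-98,117,90,step=45)"
```

```text
slice 12 30 697 centre-tcp [-1.2  0.3] centre [620.2 -99. ] res 0.13
slice 30 50 1093 centre-tcp [-1.   0.1] centre [620.5 -99.1] res 0.14
slice 2 7 617 centre-tcp [-0.5  1.1] centre [620.9 -98.1] res 1.19
t 44.9 tcp [621.6 -99.3 132.6] yaw 89.8 tilt 0.99 gap 0.601 F [ 0.4 -1.3 -1.9]
D [  1.3   1.3 -15.6] N 1
linear [[-0.15, 0.11, 1.56]]
roll [np.float64(-0.003)]
```

Emit:
send_rows(linear=[[-0.15, 0.1, 0.4], [0, 0, 0.5], [0, 0, 0.3], [0, 0, 0]], roll=[0, 0, 0, 0])

```text
t: 45.4
tcp_pos: [623.4, -97.9, 120.1]
eef_rot: [-0.004, -3.132, -0.022]
contact_force: [-0.0, 1.0, -2.6]
finger_gap: 0.603
```

Emit:
send_rows(linear=[[0, 0, 0.3], [0, 0, 0.2], [0, 0, 0]], roll=[0, 0, 0])

```text
t: 45.78
tcp_pos: [624.4, -98.4, 117.8]
eef_rot: [-0.005, -3.135, -0.022]
contact_force: [-1.7, -0.7, -2.4]
finger_gap: 0.603
```

```bash
python3 -c "
from m5 import *
im,d,m=sleeve(85,59.2)
go(622.9,-98,117,90,step=45)"
```

```text
slice 12 30 706 centre-tcp [-1.3  0.3] centre [623.1 -98.1] res 0.13
slice 30 50 1120 centre-tcp [-1.   0.1] centre [623.4 -98.3] res 0.14
slice 2 7 644 centre-tcp [-0.5  1. ] centre [623.9 -97.3] res 1.26
t 45.83 tcp [624.4 -98.4 117.7] yaw 89.8 tilt 0.88 gap 0.603 F [-1.9 -0.   2.3]
D [-1.5  0.4 -0.7] N 1
linear [[0.15, 0.04, 0.07]]
roll [np.float64(-0.003)]
```

Emit:
send_rows(linear=[[0.15, 0.05, 0], [0.05, 0, 0.3], [0.05, 0, 0.3], [0, 0, 0]], roll=[0, 0, 0, 0])

```text
t: 46.32
tcp_pos: [624.1, -98.4, 117.7]
eef_rot: [0.006, 3.141, 0.023]
contact_force: [-2.8, -0.9, -3.1]
finger_gap: 0.602
```

Emit:
send_rows(linear=[[0.05, 0, 0.3], [0.05, 0, 0.3], [0, 0, 0]], roll=[0, 0, 0])

```text
t: 46.7
tcp_pos: [624.2, -98.6, 117.7]
eef_rot: [0.006, 3.137, 0.026]
contact_force: [-3.5, 0.2, -1.5]
finger_gap: 0.6
```

```bash
python3 -c "
from m5 import *
im,d,m=sleeve(85,59.2)
go(622.9,-98,117,90,step=45)"
```

```text
slice 12 30 732 centre-tcp [-1.1  0.4] centre [623.1 -98.2] res 0.14
slice 30 50 1146 centre-tcp [-0.9  0.2] centre [623.2 -98.4] res 0.14
slice 2 7 782 centre-tcp [0.2 1.5] centre [624.4 -97.1] res 1.57
t 46.75 tcp [624.2 -98.6 117.5] yaw 89.8 tilt 0.99 gap 0.603 F [-5.3  0.7  7.6]
D [-1.3  0.6 -0.5] N 1
linear [[0.14, 0.05, 0.05]]
roll [np.float64(-0.004)]
```

Emit:
send_rows(linear=[[0.1, 0, -0.05], [0, 0, 0]], roll=[0, 0])

```text
t: 47.0
tcp_pos: [623.6, -98.5, 117.7]
eef_rot: [0.006, 3.136, 0.026]
contact_force: [-1.8, -0.5, 2.6]
finger_gap: 0.605
```

Emit:
send_rows(linear=[[0, 0, 0], [0, 0, 0], [0, 0, 0], [0, 0, 0]], roll=[0, 0, 0, 0], fingers=7.0)

```text
t: 47.5
tcp_pos: [624.3, -98.3, 117.0]
eef_rot: [0.006, 3.135, 0.025]
contact_force: [0.5, 0.1, 0.3]
finger_gap: 0.822
```

```bash
python3 -c "
from m5 import *
im,d,m=sleeve(85,59.2)
cv2.imwrite('pics/w23.png',im[:,:,::-1])
go(623.2,-98.2,117,90,step=45)"
```

```text
slice 12 30 708 centre-tcp [-1.7  0.1] centre [622.7 -98.2] res 0.13
slice 30 50 1102 centre-tcp [-1.6 -0.1] centre [622.7 -98.3] res 0.14
slice 2 7 306 centre-tcp [-1.5  0.5] centre [622.8 -97.7] res 0.33
t 47.55 tcp [624.3 -98.3 117. ] yaw 89.8 tilt 0.99 gap 0.816 F [-0.  -0.3 -0.5]
D [-1.1  0.1 -0. ] N 1
linear [[0.11, 0.01, 0.0]]
roll [np.float64(-0.004)]
```

View pics/w23.png

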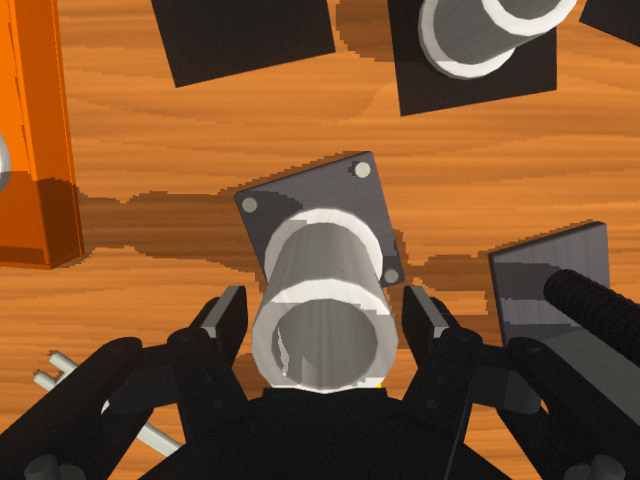

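The middle liner also stays on the shoulder when released, at centre (622.7,-98.2), so it is undersize. I'll regrip it and take it to the tray.

Emit:
send_rows(linear=[[0.1, 0, 0], [0, 0, 0], [0, 0, 0], [0, 0, 0], [0, 0, 0]], roll=[0, 0, 0, 0, 0], fingers=4.0)

```text
t: 48.18
tcp_pos: [623.4, -98.5, 117.4]
eef_rot: [0.006, 3.134, 0.025]
contact_force: [-0.5, 0.0, 2.0]
finger_gap: 0.603
```

Emit:
send_rows(linear=[[0, 0, -1], [0, 0, -1.5], [0, 0, -1.5], [0, 0, -0.8], [0, 0, 0]], roll=[0, 0, 0, 0, 0])

```text
t: 48.8
tcp_pos: [622.7, -99.1, 168.8]
eef_rot: [0.006, 3.135, 0.025]
contact_force: [0.3, 0.5, -2.7]
finger_gap: 0.6
```

```bash
python3 -c "
from m5 import *
sleeve(85,59.2)
go(470,-351,160,86,step=45)"
```

```text
slice 12 30 728 centre-tcp [-0.7  0.4] centre [622.  -98.7] res 0.12
slice 30 50 1130 centre-tcp [-0.7  0.2] centre [622.  -98.9] res 0.14
slice 2 7 655 centre-tcp [0.4 1.5] centre [623.  -97.6] res 1.31
t 48.85 tcp [622.5 -99.  168.3] yaw 89.8 tilt 0.99 gap 0.602 F [ 0.5  0.4 -3.3]
D [-152.5 -252.    -8.3] N 7
linear [[2.16, -3.61, 0.05], [2.13, -3.63, 0.05], [2.1, -3.65, 0.05], [2.06, -3.67, 0.05], [2.03, -3.69, 0.05], [1.99, -3.71, 0.05], [1.96, -3.73, 0.05]]
roll [np.float64(0.009), np.float64(0.009), np.float64(0.009), np.float64(0.009), np.float64(0.009), np.float64(0.009), np.float64(0.009)]
```

Emit:
send_rows(linear=[[1.2, -2.0, 0], [2.1, -3.6, 0], [2.5, -4.3, 0], [2.5, -4.3, 0], [2.4, -4.3, 0], [2.0, -3.5, 0], [1.3, -2.4, 0], [0, 0, 0]], roll=[0.009, 0.009, 0.009, 0.009, 0.009, 0.009, 0.009, 0])

```text
t: 49.85
tcp_pos: [461.0, -351.3, 159.9]
eef_rot: [-0.119, -3.137, -0.023]
contact_force: [-0.2, 1.1, -2.9]
finger_gap: 0.601
```

```bash
python3 -c "
from m5 import *
go(470,-351,63,86,step=45)"
```

```text
t 49.85 tcp [ 461.  -351.3  159.9] yaw 85.6 tilt 0.86 gap 0.601 F [-0.2  1.1 -2.9]
D [  9.    0.3 -96.9] N 3
linear [[-0.31, -0.01, 3.23], [-0.31, -0.02, 3.23], [-0.31, -0.02, 3.23]]
roll [np.float64(-0.002), np.float64(-0.002), np.float64(-0.002)]
```

Emit:
send_rows(linear=[[-0.4, 0, 1.2], [-0.4, 0, 2.2], [0, 0, 2.2], [0, 0, 1.8], [0, 0, 0.8], [0, 0, 0], [0, 0, 0]], roll=[0, 0, 0, 0, 0, 0, 0])

```text
t: 50.72
tcp_pos: [471.0, -346.6, 71.8]
eef_rot: [-0.111, -3.136, -0.028]
contact_force: [1.5, -0.2, -2.9]
finger_gap: 0.602
```

```bash
python3 -c "
from m5 import *
go(470,-351,63,86,step=45)"
```

```text
t 50.73 tcp [ 471.  -346.6   71.8] yaw 85.9 tilt 1.04 gap 0.602 F [ 1.5 -0.2 -2.9]
D [-1.  -4.4 -8.8] N 1
linear [[0.07, -0.47, 0.87]]
roll [np.float64(-0.001)]
```

Emit:
send_rows(linear=[[0, -0.3, 0.4], [0, 0, 0.4], [0, 0, 0], [0, 0, 0]], roll=[0, 0, 0, 0])

```text
t: 51.22
tcp_pos: [471.5, -350.5, 64.8]
eef_rot: [-0.112, -3.139, -0.026]
contact_force: [-0.3, 0.4, -2.8]
finger_gap: 0.603
```

Emit:
send_rows(linear=[[0, 0, 0], [0, 0, 0], [0, 0, 0]], roll=[0, 0, 0], fingers=8.5)

```text
t: 51.6
tcp_pos: [472.2, -350.9, 65.8]
eef_rot: [0.112, 3.138, 0.024]
contact_force: [-0.9, 0.7, -1.1]
finger_gap: 0.995
```

Emit:
send_rows(linear=[[0, 0, -1.0], [0, 0, -2.5], [0, 0, -3.0], [0, 0, -3], [0, 0, -2], [0, 0, 0]], roll=[0, 0, 0, 0, 0, 0])

```text
t: 52.35
tcp_pos: [472.2, -353.5, 187.8]
eef_rot: [0.113, 3.136, 0.022]
contact_force: [0.5, 0.0, -0.0]
finger_gap: 0.996
```

```bash
python3 -c "
from m3 import *
im,d,m=cam('wrist','w24.png')
meas(im,d,m,dict(T=((560,-352),104),M=((470,-350),89),S=((481,-2),70)))
go(479.3,-1.8,180,90,step=45)
im,d,m=cam('top','t24.png')"
```

```text
T 1871 z 102.2 encl [ 559.1 -353.1] 26.5
M 2095 z 87.5 encl [ 469.9 -349.6] 25.9
gauge base 4285 z 13.5 [ 612.9 -100.7] [ 85.  101.3] 16.8
gauge nose 394 z 80.7 [618.4 -97.7] [22.1 19.1] 39.2
tray 6002 z 33.3 [ 475.5 -350.4] [161.  311.4] 85.6
t 52.4 tcp [ 471.8 -353.   186.8] yaw 85.9 tilt 0.86 gap 0.994 F [-0.6  0.7  0.3]
D [  7.5 351.2  -6.8] N 8
linear [[0.22, 4.38, 0.15], [0.18, 4.39, 0.15], [0.14, 4.39, 0.15], [0.1, 4.39, 0.15], [0.06, 4.39, 0.15], [0.02, 4.39, 0.15], [-0.01, 4.39, 0.15], [-0.05, 4.39, 0.15]]
roll [np.float64(-0.009), np.float64(-0.009), np.float64(-0.009), np.float64(-0.009), np.float64(-0.009), np.float64(-0.009), np.float64(-0.009), np.float64(-0.009)]
```

View pics/w24.png

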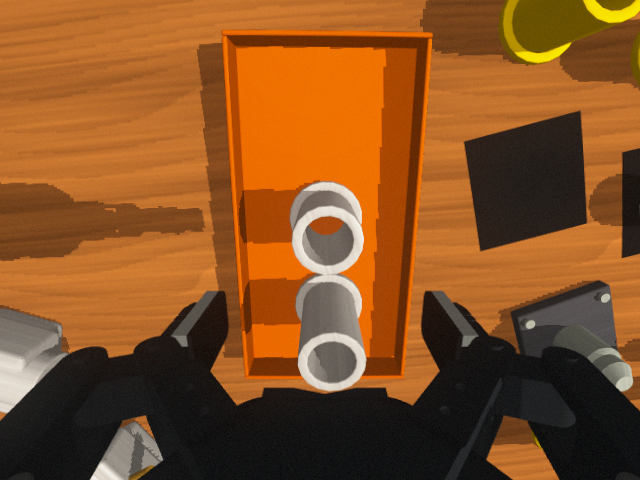

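View pics/t24.png

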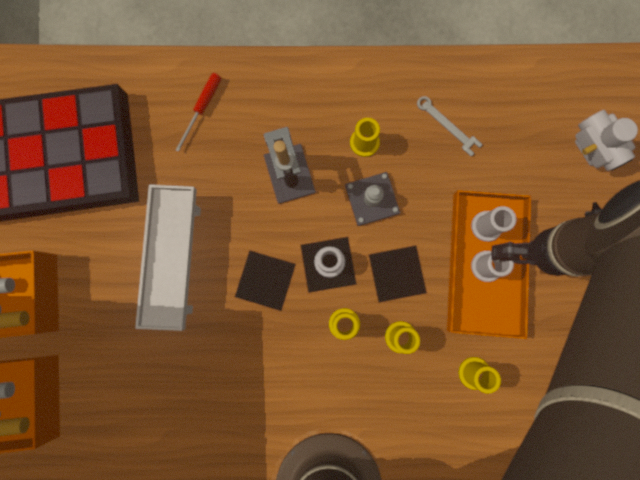

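Both liners stand in the tray, at (493,223) and (490,265) in the top view. The short one has not moved from (330,261). I'll go to it.

Emit:
send_rows(linear=[[0.2, 2.5, 0], [0.2, 4.5, 0], [0.2, 5, 0], [0.1, 5, 0], [0.1, 5, 0], [0, 5, 0], [0, 4, 0], [0, 2.5, 0]], roll=[-0.009, -0.009, -0.009, -0.009, -0.009, -0.009, -0.009, -0.009])

```text
t: 53.45
tcp_pos: [471.7, -8.2, 182.1]
eef_rot: [-0.002, -3.128, -0.025]
contact_force: [0.1, -0.6, -1.0]
finger_gap: 0.998
```

Emit:
send_rows(linear=[[0, 0, 0], [0, 0, 0]], roll=[0, 0])

```text
t: 53.7
tcp_pos: [470.6, -6.9, 180.4]
eef_rot: [0.003, -3.125, -0.024]
contact_force: [-0.1, -1.0, 0.1]
finger_gap: 0.995
```

```bash
python3 -c "
from m3 import *
im,d,m=cam('wrist','w25.png')
meas(im,d,m)
go(479.3,-1.8,46,90,step=45)"
```

```text
S 1857 z 68.4 encl [479.6  -1.5] 25.9
gauge base 3347 z 13.5 [612.3 -85.9] [90.7 72.6] 17.2
tray 2077 z 32.8 [ 488.2 -271.7] [ 46.5 307.4] 75.9
t 53.75 tcp [470.6  -6.9 180.4] yaw 90.1 tilt 1.3 gap 0.997 F [ 0.4  0.2 -0.5]
D [   8.7    5.1 -134.4] N 3
linear [[-0.37, 0.1, 4.48], [-0.37, 0.1, 4.48], [-0.37, 0.1, 4.48]]
roll [np.float64(0.001), np.float64(0.001), np.float64(0.001)]
```

View pics/w25.png

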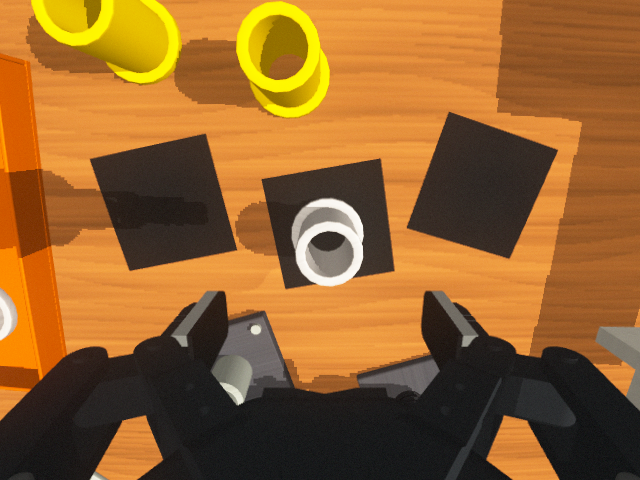

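Emit:
send_rows(linear=[[-0.5, 0.3, 1.0], [-0.4, 0.2, 2], [0, 0, 3], [0, 0, 2.8], [0, 0, 1.8], [0, 0, 0.8], [0, 0, 0], [0, 0, 0]], roll=[0, 0, 0, 0, 0, 0, 0, 0])

```text
t: 54.75
tcp_pos: [479.7, -5.8, 60.0]
eef_rot: [-0.014, -3.126, -0.021]
contact_force: [0.6, 1.0, 0.6]
finger_gap: 0.995
```

```bash
python3 -c "
from m3 import *
go(479.5,-1.6,46,90,step=45)"
```

```text
t 54.75 tcp [479.7  -5.8  60. ] yaw 89.5 tilt 1.18 gap 0.995 F [0.6 1.  0.6]
D [ -0.2   4.2 -14. ] N 1
linear [[0.0, 0.4, 1.41]]
roll [np.float64(-0.009)]
```

Emit:
send_rows(linear=[[0, 0.4, 0.8], [0, 0, 0.5], [0, 0, 0.1], [0, 0, 0]], roll=[-0.009, 0, 0, 0])

```text
t: 55.25
tcp_pos: [480.5, -0.9, 46.4]
eef_rot: [0.002, -3.129, -0.022]
contact_force: [-0.5, -0.0, 0.8]
finger_gap: 1.0
```

Emit:
send_rows(linear=[[0, 0, 0], [0, 0, 0], [0, 0, 0], [0, 0, 0], [0, 0, 0]], roll=[0, 0, 0, 0, 0], fingers=4.0)

```text
t: 55.88
tcp_pos: [480.7, -1.2, 47.1]
eef_rot: [0.002, -3.129, -0.022]
contact_force: [-0.5, -0.4, -0.6]
finger_gap: 0.583
```

Emit:
send_rows(linear=[[0, 0, -1.5], [0, 0, -2.5], [0, 0, -3], [0, 0, -2.5], [0, 0, -1.2], [0, 0, 0]], roll=[0, 0, 0, 0, 0, 0])

```text
t: 56.62
tcp_pos: [480.8, -3.1, 159.3]
eef_rot: [0.001, -3.127, -0.021]
contact_force: [-0.5, -0.5, -3.2]
finger_gap: 0.583
```

```bash
python3 -c "
from m5 import *
sleeve(70,46)
go(623.5,-98,150,90,step=45)"
```

```text
slice 12 30 827 centre-tcp [-0.7  0. ] centre [480.1  -3.1] res 0.13
slice 30 50 1320 centre-tcp [-0.6 -0.1] centre [480.1  -3.2] res 0.14
slice 2 7 2120 centre-tcp [3.5 0.2] centre [484.2  -2.9] res 2.35
t 56.67 tcp [480.4  -3.2 158.7] yaw 90.0 tilt 1.17 gap 0.586 F [ 0.7 -0.9 -2.1]
D [143.1 -94.8  -8.7] N 4
linear [[-3.58, -2.37, 0.13], [-3.58, -2.37, 0.13], [-3.58, -2.37, 0.13], [-3.58, -2.37, 0.13]]
roll [np.float64(0.0), np.float64(0.0), np.float64(0.0), np.float64(0.0)]
```

Emit:
send_rows(linear=[[-1.8, -1.2, 0], [-3.3, -2.2, 0], [-3.6, -2.4, 0], [-3.2, -2.1, 0], [-1.6, -1.1, 0], [-0.5, -0.3, 0], [0, 0, 0], [0, 0, 0]], roll=[0, 0, 0, 0, 0, 0, 0, 0])

```text
t: 57.68
tcp_pos: [617.9, -96.1, 143.8]
eef_rot: [0.006, -3.108, -0.023]
contact_force: [0.3, 0.6, -2.7]
finger_gap: 0.589
```

```bash
python3 -c "
from m5 import *
from m3 import meas
im,d,m=sleeve(70,47)
cv2.imwrite('pics/w26.png',im[:,:,::-1])
meas(im,d,m)
go(623.4,-98.2,125,90,step=45)"
```

```text
slice 12 30 800 centre-tcp [-1.1  0.1] centre [616.8 -96. ] res 0.13
slice 30 50 1294 centre-tcp [-0.7 -0. ] centre [617.2 -96.1] res 0.15
slice 2 7 479 centre-tcp [-1.1  0.6] centre [616.8 -95.5] res 0.59
gauge base 6018 z 13.7 [621.9 -98. ] [ 99.7 100.4] 16.9
tray 3712 z 33.2 [ 542.2 -305.2] [ 63.7 184.7] 84.6
t 57.73 tcp [617.9 -96.  143.9] yaw 90.2 tilt 2.07 gap 0.584 F [ 0.4  0.1 -2.9]
D [  5.5  -2.2 -18.9] N 1
linear [[-0.61, -0.25, 1.87]]
roll [np.float64(0.004)]
```

View pics/w26.png

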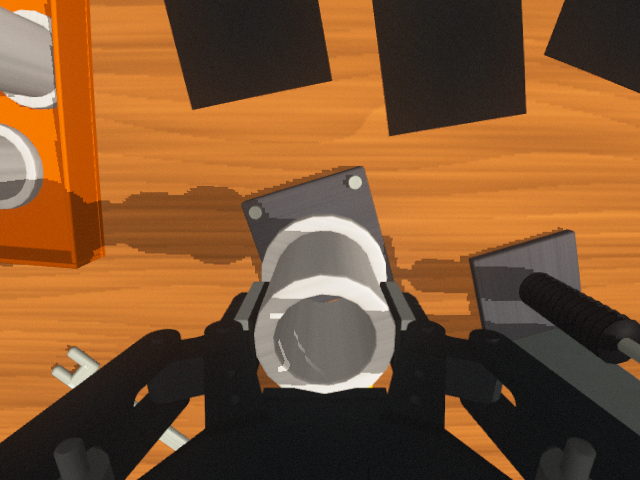

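Emit:
send_rows(linear=[[-0.55, -0.2, 0.3], [0, 0, 0.8], [0, 0, 0.8], [0, 0, 0.3], [0, 0, 0], [0, 0, 0]], roll=[0, 0, 0, 0, 0, 0])

```text
t: 58.48
tcp_pos: [622.3, -96.4, 120.4]
eef_rot: [0.008, -3.108, -0.024]
contact_force: [0.6, 0.3, -3.4]
finger_gap: 0.584
```

```bash
python3 -c "
from m5 import *
im,d,m=sleeve(70,47)
go(623.9,-98.2,105,90,step=45)"
```

```text
slice 12 30 809 centre-tcp [-1.1  0.1] centre [621.2 -96.3] res 0.14
slice 30 50 1294 centre-tcp [-0.7 -0. ] centre [621.6 -96.4] res 0.15
slice 2 7 459 centre-tcp [-1.   0.7] centre [621.3 -95.8] res 0.59
t 58.52 tcp [622.3 -96.4 120.4] yaw 90.3 tilt 2.09 gap 0.584 F [ 0.1 -0.5 -3.7]
D [  1.6  -1.8 -15.4] N 1
linear [[-0.21, -0.2, 1.53]]
roll [np.float64(0.005)]
```

Emit:
send_rows(linear=[[-0.15, -0.2, 0.4], [0, 0, 0.4], [0, 0, 0.2], [0, 0, 0]], roll=[0, 0, 0, 0])

```text
t: 59.02
tcp_pos: [623.8, -98.5, 109.9]
eef_rot: [0.008, -3.109, -0.024]
contact_force: [-0.8, 0.6, -3.2]
finger_gap: 0.584
```

```bash
python3 -c "
from m5 import *
im,d,m=sleeve(70,47)
go(623.9,-98.2,105,90,step=45)"
```

```text
slice 12 30 808 centre-tcp [-1.1  0.1] centre [622.6 -98.4] res 0.14
slice 30 50 1303 centre-tcp [-0.7 -0. ] centre [623.  -98.6] res 0.15
slice 2 7 472 centre-tcp [-1.1  0.7] centre [622.7 -97.8] res 0.57
t 59.08 tcp [623.9 -98.6 110. ] yaw 90.3 tilt 2.05 gap 0.582 F [ 0.3  0.1 -3.1]
D [ 0.   0.4 -5. ] N 1
linear [[-0.02, 0.03, 0.5]]
roll [np.float64(0.005)]
```

Emit:
send_rows(linear=[[0, 0, 0.3], [0, 0, 0.2], [0, 0, 0.2], [0, 0, 0]], roll=[0, 0, 0, 0])

```text
t: 59.58
tcp_pos: [624.4, -98.4, 105.4]
eef_rot: [0.008, -3.112, -0.025]
contact_force: [-1.3, 0.3, -2.7]
finger_gap: 0.586
```

Emit:
send_rows(linear=[[0, 0, 0.3], [0, 0, 0.3], [0, 0, 0]], roll=[0, 0, 0])

```text
t: 59.95
tcp_pos: [624.4, -98.4, 105.5]
eef_rot: [0.008, -3.113, -0.028]
contact_force: [-2.3, 0.2, -2.1]
finger_gap: 0.59
```

```bash
python3 -c "
from m5 import *
im,d,m=sleeve(70,47)
go(623.9,-98.2,105,90,step=45)"
```

```text
slice 12 30 814 centre-tcp [-1.1  0.2] centre [623.4 -98.3] res 0.13
slice 30 50 1313 centre-tcp [-0.7  0. ] centre [623.7 -98.4] res 0.15
slice 2 7 487 centre-tcp [-0.9  1. ] centre [623.6 -97.4] res 0.75
t 60.0 tcp [624.6 -98.5 105.3] yaw 90.3 tilt 1.89 gap 0.583 F [-2.9  1.1  6. ]
D [-0.7  0.3 -0.3] N 1
linear [[0.07, 0.03, 0.04]]
roll [np.float64(0.005)]
```

Emit:
send_rows(linear=[[0.1, 0, -0.05], [0, 0, 0]], roll=[0, 0])

```text
t: 60.25
tcp_pos: [624.1, -98.4, 105.5]
eef_rot: [0.008, -3.115, -0.028]
contact_force: [-0.8, 0.5, 0.8]
finger_gap: 0.588
```

Emit:
send_rows(linear=[[0, 0, 0], [0, 0, 0], [0, 0, 0], [0, 0, 0]], roll=[0, 0, 0, 0], fingers=7.0)

```text
t: 60.75
tcp_pos: [624.9, -98.7, 105.2]
eef_rot: [0.008, -3.116, -0.027]
contact_force: [-0.2, -0.5, -0.3]
finger_gap: 0.816
```

```bash
python3 -c "
from m5 import *
im,d,m=sleeve(70,47)
cv2.imwrite('pics/w27.png',im[:,:,::-1])
P=cloud(m,d); k=(np.hypot(P[...,0]-623,P[...,1]+98)<30)&(P[...,2]>118)&(P[...,2]<135)
q=P[k]; print('rim z',np.median(q[:,2]), cv2.minEnclosingCircle(q[:,:2].astype(np.float32)), np.percentile(np.hypot(q[:,0]-622.8,q[:,1]+98.3),[2,5,50,98]))
go(623.2,-98.2,105,90,step=45)"
```

```text
slice 12 30 813 centre-tcp [-1.8  0.5] centre [623.2 -98.1] res 0.14
slice 30 50 1288 centre-tcp [-1.4  0.4] centre [623.5 -98.3] res 0.15
slice 2 7 323 centre-tcp [-1.8  1. ] centre [623.1 -97.7] res 0.34
rim z 126.62219449208982 ((623.3812255859375, -98.63440704345703), 26.200458526611328) [17.81037103 18.05756278 21.41489195 25.4160119 ]
t 60.8 tcp [624.9 -98.7 105.2] yaw 90.3 tilt 1.76 gap 0.821 F [-0.8 -1.1 -0.6]
D [-1.7  0.5 -0.2] N 1
linear [[0.17, 0.05, 0.02]]
roll [np.float64(0.005)]
```

View pics/w27.png

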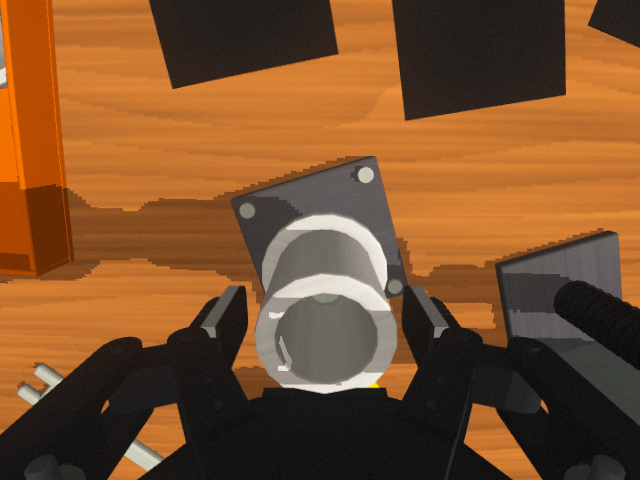

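The rim is at z≈128 (58+70) and the inner radius is 18 mm, so the short liner is undersize as well. It goes to the third tray place.

Emit:
send_rows(linear=[[0.1, 0, 0], [0, 0, 0], [0, 0, 0], [0, 0, 0], [0, 0, 0]], roll=[0, 0, 0, 0, 0], fingers=4.0)

```text
t: 61.42
tcp_pos: [623.8, -98.8, 105.4]
eef_rot: [0.008, -3.116, -0.027]
contact_force: [-0.9, 0.6, 0.4]
finger_gap: 0.587
```

Emit:
send_rows(linear=[[0, 0, -1], [0, 0, -2], [0, 0, -2], [0, 0, -1.5], [0, 0, 0]], roll=[0, 0, 0, 0, 0])

```text
t: 62.05
tcp_pos: [624.4, -99.7, 172.3]
eef_rot: [0.008, -3.113, -0.027]
contact_force: [0.3, 0.8, -2.6]
finger_gap: 0.583
```

```bash
python3 -c "
from m5 import *
sleeve(70,47)
go(386,-343,165,86,step=45)"
```

```text
slice 12 30 839 centre-tcp [-0.8  0.4] centre [623.7 -99.4] res 0.14
slice 30 50 1314 centre-tcp [-0.4  0.1] centre [624.1 -99.6] res 0.15
slice 2 7 627 centre-tcp [-0.3  2.1] centre [624.1 -97.6] res 1.28
t 62.1 tcp [624.  -99.6 171.5] yaw 90.3 tilt 1.97 gap 0.585 F [-0.1 -0.4 -3.6]
D [-238.  -243.4   -6.5] N 8
linear [[2.99, -3.03, 0.12], [2.96, -3.06, 0.12], [2.93, -3.08, 0.12], [2.9, -3.11, 0.12], [2.87, -3.14, 0.12], [2.84, -3.17, 0.12], [2.81, -3.19, 0.12], [2.78, -3.22, 0.12]]
roll [np.float64(0.009), np.float64(0.009), np.float64(0.009), np.float64(0.009), np.float64(0.009), np.float64(0.009), np.float64(0.009), np.float64(0.009)]
```

Emit:
send_rows(linear=[[1.6, -1.6, 0], [3.0, -3.0, 0], [3.5, -3.7, 0], [3.6, -3.9, 0], [3.5, -3.9, 0], [3.2, -3.6, 0], [2.4, -2.7, 0], [1.2, -1.4, 0]], roll=[0.009, 0.009, 0.009, 0.009, 0.009, 0.009, 0.009, 0.009])

```text
t: 63.1
tcp_pos: [382.1, -339.2, 169.0]
eef_rot: [-0.113, -3.099, -0.028]
contact_force: [0.8, 0.1, -2.9]
finger_gap: 0.59
```

Emit:
send_rows(linear=[[0, 0, 0], [0, 0, 0]], roll=[0, 0])

```text
t: 63.35
tcp_pos: [381.7, -338.9, 168.5]
eef_rot: [-0.115, -3.098, -0.029]
contact_force: [-0.0, -0.2, -1.9]
finger_gap: 0.587
```

```bash
python3 -c "
from m5 import *
im,d,m=cam('wrist','w28.png')
go(386,-343,51,86,step=45)"
```

```text
t 63.4 tcp [ 381.7 -338.9  168.5] yaw 85.8 tilt 2.58 gap 0.586 F [-1.1  0.2 -2.2]
D [   4.3   -4.1 -117.5] N 3
linear [[-0.32, -0.19, 3.91], [-0.31, -0.19, 3.91], [-0.31, -0.19, 3.91]]
roll [np.float64(-0.001), np.float64(-0.001), np.float64(-0.001)]
```

View pics/w28.png

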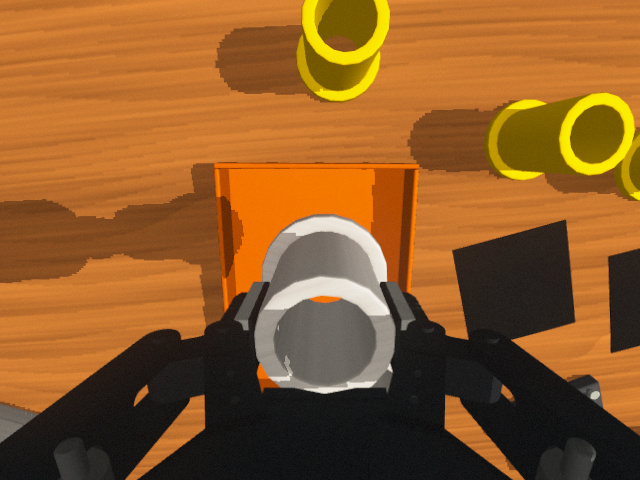

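```bash
python3 -c "
from m5 import *
im,d,m=cam('wrist'); P=cloud(m,d)
h=cv2.cvtColor(im,cv2.COLOR_RGB2HSV); k=(d>0)&(h[...,0]>26)&(h[...,0]<34)&(h[...,1]>150)&(P[...,0]<350)&(P[...,1]<-250)
print(P[k].min(0),P[k].max(0)); print(ctrl.state()['joints'])"
```

```text
[ 228.53521064 -338.97165993    4.78609959] [ 271.59793095 -281.60555955   86.26342927]
[ 0.27449264  0.34627451  0.43971167  1.95085575 -0.16865917  0.92618644
  2.29671185]
```

Emit:
send_rows(linear=[[-0.3, -0.2, 1.5], [-0.3, -0.1, 2.5], [-0.2, -0.1, 2.5], [0, 0, 2.5], [0, 0, 1.2], [0, 0, 0.3], [0, 0, 0], [0, 0, 0]], roll=[0, 0, 0, 0, 0, 0, 0, 0])

```text
t: 64.45
tcp_pos: [390.7, -337.9, 56.7]
eef_rot: [-0.099, -3.1, -0.029]
contact_force: [0.8, 1.0, -2.7]
finger_gap: 0.588
```

```bash
python3 -c "
from m5 import *
go(386,-343,51,86,step=45)"
```

```text
t 64.45 tcp [ 390.7 -337.9   56.7] yaw 86.3 tilt 2.53 gap 0.588 F [ 0.8  1.  -2.7]
D [-4.7 -5.1 -5.7] N 1
linear [[0.41, -0.55, 0.58]]
roll [np.float64(0.006)]
```

Emit:
send_rows(linear=[[0.4, -0.3, 0.2], [0, 0, 0.3], [0, 0, 0], [0, 0, 0]], roll=[0, 0, 0, 0])

```text
t: 64.95
tcp_pos: [386.6, -341.4, 52.9]
eef_rot: [-0.099, -3.103, -0.027]
contact_force: [0.3, -0.5, -2.3]
finger_gap: 0.589
```

Emit:
send_rows(linear=[[0, 0, 0], [0, 0, 0], [0, 0, 0]], roll=[0, 0, 0], fingers=8.5)

```text
t: 65.32
tcp_pos: [387.3, -341.9, 53.6]
eef_rot: [-0.099, -3.104, -0.026]
contact_force: [0.9, 0.7, -0.8]
finger_gap: 0.997
```

Emit:
send_rows(linear=[[0, 0, -1.0], [0, 0, -2.5], [0, 0, -3.0], [0, 0, -3], [0, 0, -3], [0, 0, -1.5], [0, 0, 0]], roll=[0, 0, 0, 0, 0, 0, 0])

```text
t: 66.2
tcp_pos: [392.3, -344.7, 201.0]
eef_rot: [-0.1, -3.105, -0.025]
contact_force: [0.7, -0.0, -0.2]
finger_gap: 0.995
```

```bash
python3 -c "
from m3 import *
im,d,m=cam('wrist','w29.png')
meas(im,d,m,dict(T=((560,-352),104),M=((470,-350),89),S=((387,-340),74)))
go(386,-100,250,86,step=45)"
```

```text
M 1016 z 87.3 encl [ 482.4 -309.6] 26.3
S 1702 z 72.5 encl [ 384.6 -340.6] 25.8
gauge base 692 z 13.5 [ 654.3 -125.3] [54.2 30. ] 19.9
tray 3892 z 33.4 [ 448.5 -348.2] [161.1 256.6] 85.5
t 66.25 tcp [ 392.  -344.5  200.2] yaw 86.3 tilt 2.25 gap 0.996 F [ 0.9  0.3 -0.1]
D [ -6.  244.5  49.8] N 6
linear [[0.39, 4.07, -0.75], [0.4, 4.07, -0.75], [0.4, 4.07, -0.75], [0.4, 4.07, -0.75], [0.41, 4.07, -0.75], [0.41, 4.07, -0.75]]
roll [np.float64(0.001), np.float64(0.001), np.float64(0.001), np.float64(0.001), np.float64(0.001), np.float64(0.001)]
```

View pics/w29.png

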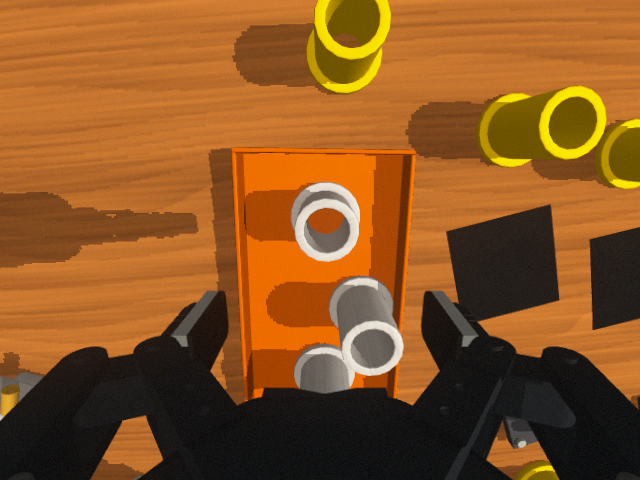

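The middle liner has been knocked sideways inside the tray to about (482,-310). It is still on the floor, its rim at z≈89. I'll move clear and check everything.

Emit:
send_rows(linear=[[0, 1.0, -2], [0.2, 2.5, -1.5], [0.4, 4, -1], [0.4, 4.5, -0.5], [0.4, 4, 0], [0.2, 3, 0], [0, 1, 0], [0, 0, 0]], roll=[0, 0, 0, 0, 0, 0, 0, 0])

```text
t: 67.25
tcp_pos: [386.5, -137.5, 246.2]
eef_rot: [-0.101, -3.088, -0.031]
contact_force: [-0.7, -0.1, -0.3]
finger_gap: 0.996
```

Emit:
send_rows(linear=[[0, 4, 0], [0, 4, 0], [0, 4, 0], [0, 4, 0], [0, 2, 0], [0, 0, 0]], roll=[0, 0, 0, 0, 0, 0])

```text
t: 68.0
tcp_pos: [401.1, 39.1, 247.0]
eef_rot: [-0.12, -3.085, -0.027]
contact_force: [0.5, -0.4, -0.2]
finger_gap: 0.994
```

```bash
python3 -c "
from m3 import *
go(386,-100,250,86,step=45)
for n in ['top','scene']:
  im,d,m=cam(n,n+'30.png')
  print(n); meas(im,d,m,dict(T=((560,-352),104),M=((482,-310),89),S=((385,-340),74)))
  P=cloud(m,d)
  for nm,(x,y),b in [('T',(559,-353),4),('M',(482,-310),4),('S',(385,-340),4)]:
    for a,e in [(5,13),(15,45)]: pass
c=np.array([475.2,-350.7]);a=np.radians(-4.5);X=np.array([np.cos(a),np.sin(a)]);Y=np.array([-X[1],X[0]])
for q in [(559.3,-353),(482.4,-309.6),(384.6,-340.6)]: print((q-c)@X,(q-c)@Y)
"
```

```text
t 68.0 tcp [401.1  39.1 247. ] yaw 85.5 tilt 3.25 gap 0.994 F [ 0.5 -0.4 -0.2]
D [ -15.1 -139.1    3. ] N 4
linear [[0.11, -3.49, -0.12], [0.12, -3.49, -0.12], [0.13, -3.49, -0.12], [0.13, -3.49, -0.12]]
roll [np.float64(-0.002), np.float64(-0.002), np.float64(-0.002), np.float64(-0.002)]
top
T 280 z 103.3 encl [ 558.3 -352.5] 25.9
M 267 z 88.5 encl [ 482.2 -309.7] 25.8
S 284 z 73.4 encl [ 383.6 -340.1] 26.5
gauge base 1632 z 14.6 [621.1 -97.6] [100.8 100.2] 16.8
gauge nose 112 z 80.9 [620.6 -97.5] [23.7 23.5] 0.6
handle top 122 z 254.1 [658.2  84.1] [19.7 21.1] 4.8
fork 664 z 164.0 [678.3  90. ] [95.2 49.6] 16.6
rack 1192 z 75.1 [484.5 339.8] [ 97.5 301.4] 87.4
tray 1192 z 34.3 [ 473.3 -351.6] [162.  310.8] 85.3
scene
T 236 z 102.8 encl [ 560.2 -353.9] 26.4
M 216 z 87.8 encl [ 484.5 -310.5] 26.8
S 182 z 72.8 encl [ 386.5 -341.4] 26.7
gauge base 1292 z 13.6 [ 624.1 -100.1] [101.  102.2] 16.3
gauge nose 74 z 80.2 [ 625.5 -100. ] [23.  22.5] 59.1
handle top 74 z 252.9 [662.5  83.4] [19.5 20. ] 48.7
fork 513 z 162.7 [681.2  87.2] [94.6 51.2] 16.6
rack 637 z 74.0 [486.  338.3] [101.  303.4] 87.4
tray 854 z 33.7 [ 476.7 -351.5] [162.1 313.3] 85.1
84.02120368713007 4.305500083125552
3.953135968464086 41.53820790567201
-91.1131473030726 2.960470997761809
```

View pics/top30.png

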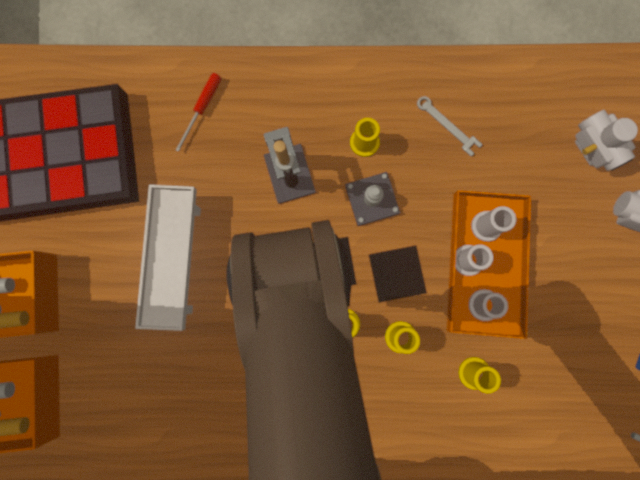

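View pics/scene30.png

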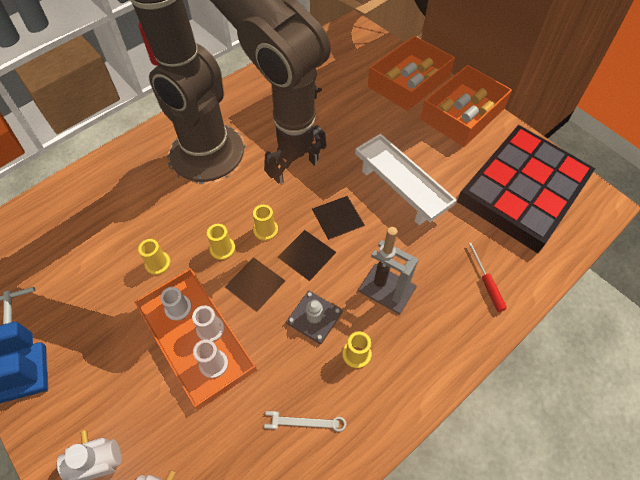

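All three liners stand on the tray floor at heights of 104, 89 and 74 mm, the brush hangs on the fork, and the gripper is clear.

```bash
python3 -c "
from h import *
print(ctrl.hand_in())"
```

```text
the job is handed in; nothing more can be done
None
```

I carried out the whole task and handed it in at about 68 s of the 210 s allowed. The system reports no verdict.

- **Scrubbing:** I scrubbed the tall, middle and short liners in that order. Each time the tip went to about 2–5 mm above the bottom of the bore, then straight up past the mouth.
- **Brush:** I hung it back in the fork and let go. The last camera check shows the handle upright at the hanging place, with its end at the expected height.
- **Gauging:** All three liners stopped on the shoulder, about 43 mm above the base, and stayed there when released. On the short one I measured the bore at about 36 mm. All three are therefore undersize and stand in the orange tray. The rack is empty, and there was no oil can.
- **Last checks:** The rims read about 104, 89 and 74 mm above the bench, so each liner stands flat on the tray floor. In tray coordinates (x, y in mm) they are at (84, 4), (4, 42) and (-91, 3).

**What disagreed or drifted:**
- The middle liner was found shifted about 40 mm sideways in the tray, while I was bringing in or setting down the short one. It is still upright and within the ±60 mm limit, so I left it there.
- The scene camera read about 2–4 mm differently from the other two. I relied on the wrist camera.
- The tool's tilt had drifted to about 3° by the end.

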